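# Pour spent cells down a chute into the collection box

## Robot

A 6-joint arm with a two-finger parallel gripper is mounted at the origin on a cart in front of the work surface, level with it; the furniture and walls round the work are solid. World frame = base frame: x ahead of the robot, y to its left, z up, the work surface at z = 0. Lengths are in m, angles in degrees, forces in N, time in s.
With the tool pointing down it reaches from about 0.3 to 0.75 m from the base axis. Payload 8.5 kg.
Tool frame: the origin (TCP) lies at the very end of the fingers, on their centre line; the grasp point (between the pads) lies 19 mm behind it; z points along the fingers, y is the line along which they close (so a half turn about z gives the same grasp; the last joint's range is limited). The gripper opens to 85 mm and grips with 20 to 120 N. Pads are 22 mm wide; open, the fingers measure 114 mm over their backs; the gripper's body (76 mm by 85 mm) begins 54 mm behind the grasp point. The pads swing forward as they close: fully open they stand 13 mm farther back than shut.
Start: joints at [53.726, 21.807, 74.336, -0, 83.858, -12.336], TCP at [0.223, 0.503, 0.231] pointing down, gripper open.
Joint ranges: [-178.18, 178.18], [-50.72, 133.34], [12.68, 142.11], [-81.47, 261.47], [9.98, 163.14], [-165.26, 165.26]. Speed limits (degrees/s): [136.94, 136.94, 180, 180, 180, 180].

## Interface

Orientations are given as a 3x3 rotation matrix whose columns are the frame's x, y, z axes.
In Python, from rig import observe, cams, ticket gives the robot as it stands.
- The arm moves only by the tool move_arm, never from a script. Its arguments are lists of equal length, an entry for each row: "jaw": the finger opening in cm, from 0 to 8.54; "dp": the shift along the tool's x, y, z in cm, a list of three; "turn": the turn, a rotation vector about the tool's x, y, z in rad, a list of three. In form: {"jaw": [jaw, ...], "dp": [[tx, ty, tz], ...], "turn": [[wx, wy, wz], ...]}. A call has 1 to 12 rows; each row shifts and turns the commanded pose from where the row before left it, along the tool's axes as they then stand; what a row does not reach is not made up. A row lasts 1/12 s, in which the tool goes at most 41.7 mm and 7.16 degrees, less where a joint would pass 70% of its speed; a pose out of reach is approached as far as the arm can. A call is refused whole if a number of a shift passes 4.17 or a number of a turn 0.125, either way. A call with a gripper value outside its range is refused whole. The fingers move at their own pace and stop on an object; "force" is the grip in N (left out, the last holds). Time passes only in rows, so rows that do not move let the fingers close. It gives the time, the measured TCP pose, the force, the opening and the grip force at its end, in the units of the state.
- observe(): the state, without advancing time (a new reading comes with each control period).
- cams.get_image(name): name is "side" or "top" or "wrist"; returns (picture, depth): 480x640x3 uint8, red, green, blue; 480x640 float32, m along the optical axis (not along the pixel's ray), 0 where there is no reading.
- cams.calibration(name): a dict with "vertical_fov" (degrees; the focal length in pixels is half the picture's height over the tangent of half this angle, whatever the lens; pixels are square), "cx", "cy" (the principal point, pixels), "k1" (the pictures are not rectified: a ray, as slopes to the right and down, at radius r is drawn at 1 + k1 r^2 times it, then the intrinsics apply), "view" (4x4, takes a point from world to camera coordinates); the wrist camera has in their place "tool_from_camera" (4x4, takes a point from camera to tool coordinates, whose origin is the TCP and whose axes are the flange's). Camera axes: x right, y up, looking along -z (the intrinsics and any distortion apply to the point x, -y, -z); pixel columns grow to the right and rows downward; lengths in m; the calibration is good to about 2 mm. A picture is of the moment at which its call begins: read the wrist's pose just before it. calibration takes no time and is no camera call.
- ticket.close_job(): hands the job in; it is judged then, once.
Trained networks look in the newest picture that a camera, given by its name, has taken for a name from the list of things; names that differ only in an ending like _2 or _b are one class to them, and where a whole thing is asked for, a point or a joint stands for the part that bears it (a point fixed in the world has none). Each returns a list of dicts, best first, with "p" (0 to 1); they miss things now and then, are a little off and sometimes report something else, mostly with a low value. They report only what shows in the picture. A call takes as long as a camera call. They do not tell look-alikes from the thing itself.
- cams.spot_in(camera, query): "box" ([centre column, centre row, width, height] as shares, 0 to 1, of the picture: columns of its width, rows of its height, round what is visible of it).
- cams.outline_of(camera, query): "mask" (480x640 bool, what is visible of it) and "box" ([centre column, centre row, width, height] as shares, 0 to 1, of the picture: columns of its width, rows of its height, round what is visible of it).
- cams.mark_of(camera, query): "location" ([column, row] as shares, 0 to 1, of the picture: columns of its width, rows of its height: a listed point, or the origin of a listed thing).
The state is a dict: "time_s": time; "q": joint angles; "qvel": joint speeds; "joint_efforts": joint torques, N m; "position": TCP position; "tool_rot": TCP orientation; "ft_force": force on the tool from outside, world axes, zero at the start; "wrist_torque": the same for the moment, N m; "grip_width": finger opening in m; "gripper_force": force on a finger pad.
Only numpy, scipy, OpenCV 4.12 (cv2) and the standard library are available. Lean on these libraries where they do the work, as an engineer would, in place of code of your own. Each camera call takes 0.05 s, during which the arm holds its last target. There are 200 camera calls.

## Task

Slide the yellow shutter of the green collection box fully open, then pick up the aluminium chute by its red grip and tip it so that both spent battery cells slide out through the mouth into the box, without ever touching the cells with the gripper. Set the empty chute down level on its feet on the bench beside the box, and slide the shutter fully shut again. Leave the wash bottle, the solder spool and the hex key stand where they are.

Things in the scene. Friction and masses are not known exactly. Their poses are not given: they have to be found in the camera images.
- cell_box: collection box with green top and ends and dark clear sides, fixed to the bench: 160 mm (its x) by 110 mm (its y), top face 90 mm above the bench; origin at the centre of its underside, z up. Its top has one square mouth, 46 x 46 mm, sides along x and y, centred at x = +38 mm, y = 0. Two rails along x at y = +-33 mm, 7 mm wide, rise to 97 mm.
- mouth (a point): centre of the box's square mouth, level with the top face (90 mm above the bench); axes as the box.
- shutter (a joint): yellow sliding shutter plate on top of the box (3 mm thick, top at 94 mm, spanning x = +9 to +67 mm and 60 mm in y when shut): 0 m = fully shut, 0.062 m = fully open, and it opens towards the box's -x. Moves at a push of about 2 N along the rails and stays where it is left. It starts within 8 mm of shut.
- shutter_tab (a point): centre of the black tab that stands up from the shutter plate: 10 mm thick along the box's x, 38 mm wide along y, from 94 to 120 mm above the bench; this point is 108 mm above the bench, 18 mm in x from the box's origin when shut, and moves with the shutter. It can be pushed from either side.
- chute: aluminium channel on feet: 160 mm long (its x), 30 mm wide outside, 24 mm inside; closed at -x, open (outlet) at +x; floor top at z = 10 mm, walls up to 34 mm; two black cross feet, 70 mm wide in y, at x = -60 and +25 mm. Origin: mid-length, in the plane under the feet; z up. 0.13 to 0.24 kg without the cells. Tilted under 10 degrees the cells stay; outlet 25 degrees or more down, they slide out.
- chute_grip (a point): centre of the red square grip post on a bridge over the channel: 24 x 24 mm (sides along the chute's x and y), 42 mm tall, from z = 37 to 79 mm of the chute; this point is at x = -10, y = 0, z = 58 mm of the chute.
- chute_outlet (a point): middle of the upper edge of the channel floor at the open end: x = +80, y = 0, z = 10 mm of the chute.
- cell_front_mid (a point): centre of the blue cell (cylinder 18 mm across, 65 mm long along its x, 46 g), lying in the chute nearer the outlet, its axis along the channel; its end is about 25 mm inside the outlet.
- cell_rear_mid (a point): centre of the orange cell, the same size, lying behind the blue one against or near the closed end.
- wash_bottle: white wash bottle with a red cap, 64 x 85 x 195 mm, standing; origin at the centre of its underside. Bystander.
- solder_spool: solder spool standing on its flange, 58 mm across, 40 mm high; origin at the centre of its underside. Bystander.
- hex_key_stand: black block 26 x 60 mm with five upright hex keys, 81 mm high in all; origin at the centre of its underside. Bystander.
Things that resemble listed ones, but are neither listed nor needed, are in the scene too. There is more than one size of the part that bears cell_front_mid; the job needs the larger.

How it is judged (in metres and radians):
On the way, in this order (a step that is already met when the one before it is completed fails the run):
1. the shutter has been slid open, with both cells still in the chute (value of joint shutter above 0.054 m and x of each of cell_front_mid, cell_rear_mid in the frame of chute below 0.08 m), for 0.2 s.
2. both cells lie in the box, poured in with the shutter open (x of cell_front_mid in the frame of cell_box between -0.078 and 0.078 m and y of cell_front_mid in the frame of cell_box between -0.053 and 0.053 m and z of cell_front_mid in the frame of cell_box between 0 and 0.07 m and x of cell_rear_mid in the frame of cell_box between -0.078 and 0.078 m and y of cell_rear_mid in the frame of cell_box between -0.053 and 0.053 m and z of cell_rear_mid in the frame of cell_box between 0 and 0.07 m), for 0.2 s.
At the end, for the whole second after the job is handed in: Both cells are inside the collection box (centres within its walls, below 70 mm), the shutter is within 5 mm of fully shut, and the chute stands at rest on its feet on the bench (within 6 mm of the surface, tilted less than 0.08 rad) (all of step 2 and value of joint shutter below 0.005 m and angle between chute's own z axis and vertical below 0.08 rad and height (world z) of chute below 0.006 m and linear speed of chute below 0.02 m/s); the robot touches nothing.
It fails at once if the gripper touches a cell (contact force between the fingers and cell_front above 0.5 N or contact force between the fingers and cell_rear above 0.5 N).
It fails at once if the wash bottle is moved by more than 25 mm or tipped over (distance of wash_bottle from where it was at the start of the episode above 0.025 m or angle between wash_bottle's own z axis and vertical above 0.35 rad).
It fails at once if the solder spool is moved by more than 25 mm or tipped over (distance of solder_spool from where it was at the start of the episode above 0.025 m or angle between solder_spool's own z axis and vertical above 0.35 rad).
It fails at once if the hex key stand is moved by more than 25 mm or tipped over (distance of hex_key_stand from where it was at the start of the episode above 0.025 m or angle between hex_key_stand's own z axis and vertical above 0.35 rad).
It also fails if it takes over 61 s, if anything falls off the work surface, if the arm or the gripper's body presses on something with over 40 N, if the wrist force passes 120 N, or if a joint passes its speed limit or range.

## Working session

There is one attempt and no reset: what is moved stays moved. The work goes in short steps, Python scripts to look and compute and a tool call to move; the robot and the scene stay as the last step left them, time stands still between calls to the robot, and variables do not carry over. Pictures are saved under pics/ and viewed, at most 10 in all, crops included, and the job is handed in when it is done.

Besides the shell and the picture viewer there is one more tool, called after "Emit:" as name(argument=value, ...) on one line, values as JSON. move_arm: Moves the arm, as the interface text tells. Its arguments: {"type":"object","properties":{"jaw":{"type":"array","items":{"type":"number"}},"dp":{"type":"array","items":{"type":"array","items":{"type":"number"}}},"turn":{"type":"array","items":{"type":"array","items":{"type":"number"}}},"force":{"type":"number"}},"required":["jaw","dp","turn"]}

```bash
ls; mkdir -p pics; cat > h.py <<'E'
import numpy as np, cv2
from rig import observe, cams, ticket
def proj_setup(name):
    c=cams.calibration(name); f=240/np.tan(np.radians(c["vertical_fov"])/2); return c,f
def cam2world(name,st=None):
    c=cams.calibration(name)
    if "view" in c: return np.linalg.inv(np.array(c["view"]))
    st=st or observe(); T=np.eye(4); T[:3,:3]=np.array(st["tool_rot"]); T[:3,3]=st["position"]
    return T@np.array(c["tool_from_camera"])
def rays(name,uv):
    c,f=proj_setup(name); uv=np.atleast_2d(np.asarray(uv,float))
    K=np.array([[f,0,c["cx"]],[0,f,c["cy"]],[0,0,1]])
    d=(uv-[c["cx"],c["cy"]])/f; s=d.copy()
    for _ in range(20): s=d/(1+c["k1"]*(s**2).sum(1,keepdims=True))
    return np.c_[s[:,0],-s[:,1],-np.ones(len(s))]
def at_z(name,uv,z,M=None):
    M=cam2world(name) if M is None else M; r=rays(name,uv)@M[:3,:3].T; o=M[:3,3]
    return o+r*((z-o[2])/r[:,2])[:,None]
def at_depth(name,uv,d,M=None):
    M=cam2world(name) if M is None else M
    return (rays(name,uv)*np.asarray(d).reshape(-1,1))@M[:3,:3].T+M[:3,3]
def pix(name,P,M=None):
    M=cam2world(name) if M is None else M; c,f=proj_setup(name)
    p=(np.atleast_2d(P)-M[:3,3])@M[:3,:3]; s=np.c_[p[:,0],-p[:,1]]/(-p[:,2:])
    return s*(1+c["k1"]*(s**2).sum(1,keepdims=True))*f+[c["cx"],c["cy"]]
def save(name,im): cv2.imwrite(name,cv2.cvtColor(im,cv2.COLOR_RGB2BGR))
E
python3 - <<'E'
from h import *
ims={}
for n in ("top","side"):
    im,d=cams.get_image(n); np.savez(f"{n}0.npz",im=im,d=d); ims[n]=im
    save(f"pics/{n}0.png",im)
    for q in ["cell_box","mouth","shutter_tab","chute","chute_grip","chute_outlet","cell_front_mid","cell_rear_mid","wash_bottle","solder_spool","hex_key_stand"]:
        print(n,q,[(np.round(np.array(r["location"])*[640,480]).tolist(),round(r["p"],2)) for r in cams.mark_of(n,q)][:4])
s=observe(); print(s["time_s"],s["position"],s["tool_rot"])
for n in("top","side"): print(n,cam2world(n).round(3).tolist(),proj_setup(n))
E
```

```text
pics
top cell_box [([359.0, 271.0], 0.77)]
top mouth [([366.0, 243.0], 0.97)]
top shutter_tab [([363.0, 253.0], 0.72)]
top chute [([222.0, 242.0], 0.71)]
top chute_grip [([206.0, 234.0], 0.83)]
top chute_outlet [([255.0, 217.0], 0.75)]
top cell_front_mid [([228.0, 229.0], 0.74), ([236.0, 289.0], 0.58)]
top cell_rear_mid [([198.0, 250.0], 0.47)]
top wash_bottle [([392.0, 153.0], 0.64)]
top solder_spool [([288.0, 163.0], 0.84)]
top hex_key_stand [([311.0, 351.0], 0.85)]
side cell_box [([263.0, 320.0], 0.7), ([346.0, 273.0], 0.63)]
side mouth [([329.0, 222.0], 0.85), ([265.0, 362.0], 0.68)]
side shutter_tab [([337.0, 218.0], 0.67)]
side chute [([262.0, 353.0], 0.65)]
side chute_grip [([258.0, 322.0], 0.72), ([239.0, 236.0], 0.25)]
side chute_outlet [([254.0, 314.0], 0.9), ([203.0, 291.0], 0.21)]
side cell_front_mid [([335.0, 341.0], 0.69)]
side cell_rear_mid [([267.0, 363.0], 0.8)]
side wash_bottle [([238.0, 240.0], 0.61)]
side solder_spool [([200.0, 295.0], 0.87)]
side hex_key_stand [([419.0, 306.0], 0.64)]
1.2 [0.22316765 0.50267797 0.23132847] [[-9.13981909e-01  4.05754935e-01  5.685
[... 553 characters left out ...]
.09458247e-02,  9.75909435e-01,
        -8.42905578e-01],
       [ 0.00000000e+00,  0.00000000e+00,  0.00000000e+00,
         1.00000000e+00]])}, np.float64(503.9064943930802))
side [[-0.992, 0.071, -0.101, 0.417], [-0.121, -0.422, 0.899, 1.001], [0.021, 0.904, 0.427, 0.478], [0.0, 0.0, 0.0, 1.0]] ({'vertical_fov': 48.415247499000685, 'cx': 322.1543134729886, 'cy': 233.5757650881935, 'k1': -0.02712748098727718, 'view': array([[-0.99238569, -0.12133173,  0.02119557,  0.52496275],
       [ 0.07087015, -0.42174444,  0.90394085, -0.03995053],
       [-0.1007376 ,  0.89856009,  0.42713194, -1.06140631],
       [ 0.        ,  0.        ,  0.        ,  1.        ]])}, np.float64(533.8342316569673))
```

View pics/top0.png

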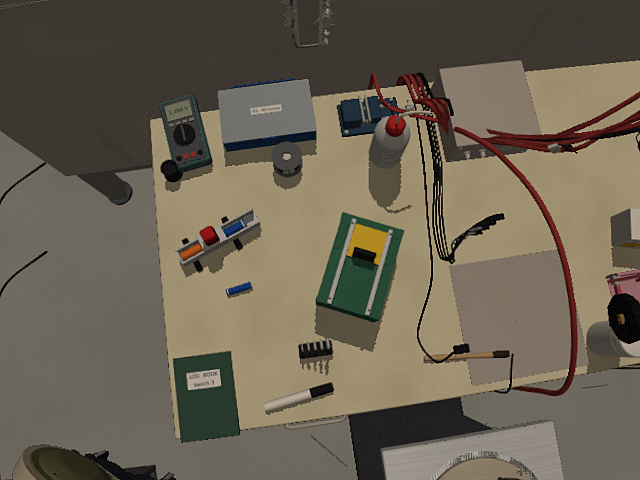

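View pics/side0.png

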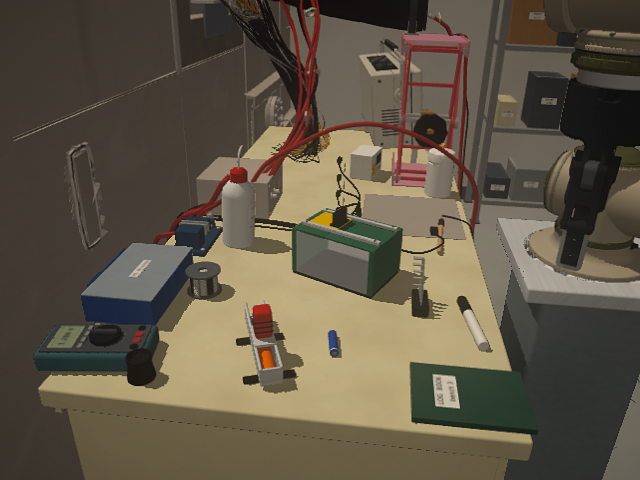

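The top view shows the chute from (180,260) to its outlet at (258,215), with the red grip at (208,235). The blue cell in it is at (234,228) and the orange one at (190,253). The box is centred near (360,268), with its yellow shutter and tab at (364,254). For `cell_front_mid` there are two candidates: the blue cell in the chute at (234,228), and a smaller loose blue cell on the bench at (239,289). The one in the chute fits, because it is larger and lies in the channel. I won't touch the loose one. Next I measure and crop to confirm.

```bash
cat > m.py <<'E'
from h import *
z=np.load("top0.npz"); im,d=z["im"],z["d"]
vv,uu=np.mgrid[0:480,0:640]; P=at_depth("top",np.c_[uu.ravel(),vv.ravel()],d.ravel()).reshape(480,640,3)
hsv=cv2.cvtColor(im,cv2.COLOR_RGB2HSV)
print("bench z",np.median(P[300:330,220:280,2]))
def rect(m,name):
    pts=P[m][:,:2].astype(np.float32)*1000; (c,s,a)=cv2.minAreaRect(pts); print(name,len(pts),np.round(c,1),np.round(s,1),round(a,1),"zmed",np.median(P[m][:,2]).round(4))
    return pts
W=np.zeros((480,640),bool)
B=W.copy(); B[205:330,305:410]=1
rect(B&(P[...,2]>.083)&(P[...,2]<.105),"boxtop")
rect(B&(P[...,2]>.11)&(P[...,2]<.13),"tab")
rect(B&(hsv[...,0]>20)&(hsv[...,0]<35)&(hsv[...,1]>200)&(hsv[...,2]>120)&(P[...,2]>.08),"yellow")
r=B&(P[...,2]>.085)&(hsv[...,1]<60)&(hsv[...,2]>140)
n,l=cv2.connectedComponents(r.astype(np.uint8))
for i in range(1,n):
    if (l==i).sum()>80: rect(l==i,"rail")
C=W.copy(); C[200:280,170:270]=1
g=C&((hsv[...,0]<6)|(hsv[...,0]>174))&(hsv[...,1]>150)
rect(g&(P[...,2]>.073)&(P[...,2]<.085),"griptop"); print(g.sum())
rect(C&(P[...,2]>.026)&(P[...,2]<.042),"walls")
ft=C&(im.max(2)<60)&(P[...,2]>.002)&(P[...,2]<.02); n,l=cv2.connectedComponents(ft.astype(np.uint8))
for i in range(1,n):
    if (l==i).sum()>15: rect(l==i,"foot")
rect(C&(hsv[...,0]>100)&(hsv[...,0]<125)&(hsv[...,1]>150),"blue")
rect(C&(hsv[...,0]>7)&(hsv[...,0]<18)&(hsv[...,1]>180)&(P[...,2]>.01),"orange")
D=W.copy(); D[275:300,220:260]=1
rect(D&(hsv[...,0]>100)&(hsv[...,0]<125)&(hsv[...,1]>150),"loose blue")
for nm,uv,zz in [("outlet",(255,217),.01),("grip",(206,234),.058),("frontmid",(228,229),.019),("rear",(198,250),.019),("mouth",(366,243),.09),("tab",(363,253),.108),("box",(359,271),0),("bottle",(392,153),0),("spool",(288,163),0),("hex",(311,351),0)]: print(nm,at_z("top",[uv],zz).round(4))
for nm,uv,zz in [("outlet",(254,314),.01),("grip",(258,322),.058),("mouth",(329,222),.09),("tab",(337,218),.108)]: print("side",nm,at_z("side",[uv],zz).round(4))
a=cv2.resize(im[195:305,165:275],(500,500),interpolation=cv2.INTER_CUBIC); save("pics/crop1.png",a)
E
python3 m.py
```

```text
bench z 0.0003151388489308071
boxtop 5795 [470.6 154. ] [110.2 161.9] 64.8 zmed 0.0908
tab 152 [485.8 145.9] [37.8 10.5] 65.7 zmed 0.1194
yellow 828 [435.6 172. ] [ 57.2 210.9] 63.8 zmed 0.094
rail 266 [448.2 200.4] [  6.1 208.4] 64.5 zmed 0.0973
rail 242 [451.1 127.2] [  5.4 139.4] 64.7 zmed 0.0973
griptop 173 [564.1 407.9] [23.7 22.3] 23.6 zmed 0.0786
226
walls 843 [568.5 399.1] [ 32.6 160.7] 21.6 zmed 0.0334
foot 27 [604.8 387.1] [ 9.8 10.4] 19.8 zmed 0.0058
foot 75 [554.7 366.3] [20.6 11.6] 20.1 zmed 0.0065
foot 25 [573.6 465.5] [ 8.6 10.4] 21.8 zmed 0.0054
foot 75 [523.8 448. ] [21.2 16.2] 17.0 zmed 0.0069
blue 166 [567.4 403. ] [ 66.2 119.2] 22.2 zmed 0.0264
orange 172 [554.8 436.7] [21.8 69.7] 16.6 zmed 0.0267
loose blue 128 [424.3 311.2] [191.4  36.5] 54.3 zmed 0.0123
outlet [[0.6001 0.3278 0.01  ]]
grip [[0.5687 0.4141 0.058 ]]
frontmid [[0.582  0.3798 0.019 ]]
rear [[0.5502 0.4394 0.019 ]]
mouth [[0.5064 0.1381 0.09  ]]
tab [[0.4871 0.148  0.108 ]]
box [[0.4719 0.1483 0.    ]]
bottle [[0.6941 0.0461 0.    ]]
spool [[0.7022 0.2522 0.    ]]
hex [[0.3398 0.2575 0.    ]]
side outlet [[0.5963 0.3227 0.01  ]]
side grip [[0.568  0.4102 0.058 ]]
side mouth [[0.5023 0.1335 0.09  ]]
side tab [[0.4865 0.1545 0.108 ]]
```

View pics/crop1.png

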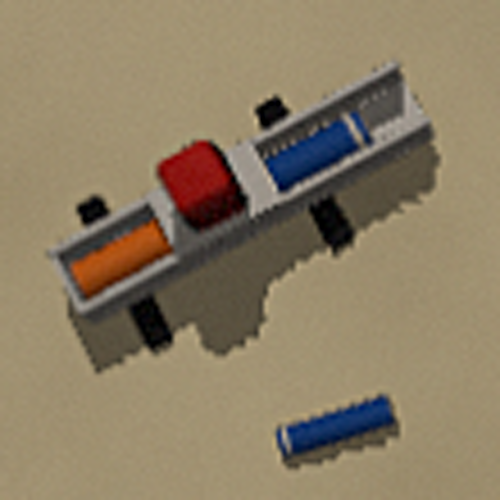

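The crop confirms the larger blue cell is in the channel at crop (320,150), and the small loose one at crop (335,425) is the decoy.

- **Box:** centre (0.471,0.154), x axis at yaw -25.2°. The shutter tab sits at about 1 mm open.
- **Chute:** origin (0.5685,0.399), yaw about -68.5°.

I start by moving the closed fingers to above the +x side of the tab.

Emit:
move_arm(jaw=[0, 0, 0, 0, 0, 0, 0, 0, 0, 0, 0, 0], dp=[[-1.76, -0.88, 0], [-1.76, -0.88, 0], [-1.76, -0.88, 0], [-1.76, -0.88, 0], [-1.76, -0.88, 0], [-1.76, -0.88, 0], [-1.76, -0.88, 0], [-1.76, -0.88, 0], [-1.76, -0.88, 0], [-1.76, -0.88, 0], [-1.76, -0.88, 0], [-1.76, -0.88, 0]], turn=[[0, 0, 0.022], [0, 0, 0], [0, 0, 0], [0, 0, 0], [0, 0, 0], [0, 0, 0], [0, 0, 0], [0, 0, 0], [0, 0, 0], [0, 0, 0], [0, 0, 0], [0, 0, 0]])

```text
time_s: 2.2
position: [0.3702, 0.3167, 0.2314]
tool_rot: [[-0.905, 0.426, 0.0], [0.426, 0.905, 0.0], [-0.0, 0.0, -1.0]]
ft_force: [0.4, 0.6, -0.7]
grip_width: -0.0
gripper_force: 0.0
```

Emit:
move_arm(jaw=[0, 0, 0, 0, 0, 0, 0, 0, 0, 0, 0, 0], dp=[[-1.76, -0.88, 0], [-1.76, -0.88, 0], [-1.76, -0.88, 0], [-1.76, -0.88, 0], [-1.76, -0.88, 0], [-1.76, -0.88, 0], [-1.76, -0.88, 0], [-1.76, -0.88, 0], [-1.76, -0.88, 0], [-1.76, -0.88, 0], [-1.76, -0.88, 0], [0, 0, 0]], turn=[[0, 0, 0], [0, 0, 0], [0, 0, 0], [0, 0, 0], [0, 0, 0], [0, 0, 0], [0, 0, 0], [0, 0, 0], [0, 0, 0], [0, 0, 0], [0, 0, 0], [0, 0, 0]])

```text
time_s: 3.2
position: [0.5054, 0.1452, 0.2311]
tool_rot: [[-0.904, 0.428, 0.001], [0.428, 0.904, -0.001], [-0.001, -0.0, -1.0]]
ft_force: [-0.9, 0.0, -0.4]
grip_width: -0.0004
gripper_force: 0.0
```

```bash
python3 - <<'E'
from h import *
s=observe(); M=cam2world("wrist",s); im,d=cams.get_image("wrist"); save("pics/w1.png",im)
c=np.array([.4706,.154]); bx=np.array([.905,-.426]); by=np.array([.426,.905])
for q,z in (("shutter_tab",.108),("mouth",.09),("cell_box",0)):
    for r in cams.mark_of("wrist",q)[:2]:
        P=at_z("wrist",[np.array(r["location"])*[640,480]],z,M)[0]; e=P[:2]-c; print(q,round(r["p"],2),P.round(4),"box xy",(e@bx).round(4),(e@by).round(4))
vv,uu=np.mgrid[0:480,0:640]; P=at_depth("wrist",np.c_[uu.ravel(),vv.ravel()],d.ravel(),M)
P=P[d.ravel()>0]
for lo,hi,n in((.112,.13,"tab"),(.087,.103,"top")):
    m=(P[:,2]>lo)&(P[:,2]<hi)&(np.hypot(*(P[:,:2]-c).T)<.12); r=cv2.minAreaRect((P[m][:,:2]*1000).astype(np.float32)); e=np.array(r[0])/1000-c
    print(n,m.sum(),r,(e@bx).round(4),(e@by).round(4))
E
```

```text
shutter_tab 0.56 [0.4862 0.143  0.108 ] box xy 0.0188 -0.0033
mouth 0.88 [0.5058 0.1381 0.09  ] box xy 0.0386 0.0006
cell_box 0.58 [0.4732 0.1515 0.    ] box xy 0.0034 -0.0011
tab 1070 ((487.71319580078125, 146.28871154785156), (37.94453048706055, 10.32721996307373), 64.10145568847656) 0.0188 0.0003
top 39304 ((472.5187683105469, 153.61410522460938), (111.37760925292969, 161.19345092773438), 64.66191101074219) 0.0019 0.0005
```

View pics/w1.png

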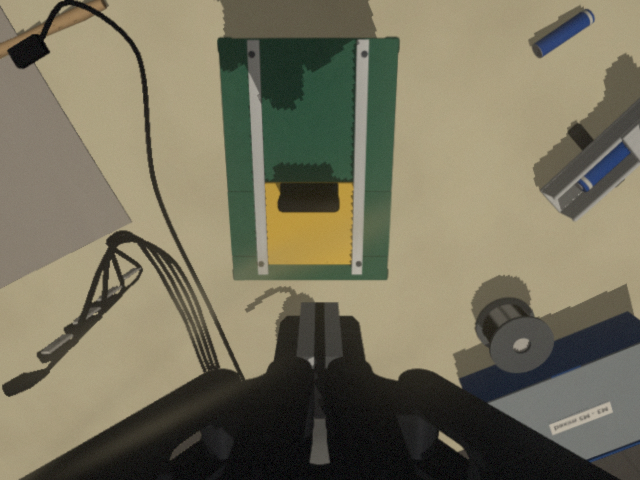

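The wrist view shows the box with the tab at (309,197), still shut, and the fingertips at (320,330). This agrees with the overhead measurement to 2 mm. Next I go down beside the tab and push.

Emit:
move_arm(jaw=[0, 0, 0, 0, 0, 0, 0, 0, 0, 0, 0, 0], dp=[[-1.0, -0.4, 0.8], [-0.7, -0.25, 1.5], [0, 0, 1.5], [0, 0, 1.5], [0, 0, 1.5], [0, 0, 1.5], [0, 0, 1.5], [0, 0, 1.3], [0, 0, 1.0], [0, 0, 0.6], [0, 0, 0.1], [0, 0, 0]], turn=[[0, 0, 0], [0, 0, 0], [0, 0, 0], [0, 0, 0], [0, 0, 0], [0, 0, 0], [0, 0, 0], [0, 0, 0], [0, 0, 0], [0, 0, 0], [0, 0, 0], [0, 0, 0]])

```text
time_s: 4.4
position: [0.5162, 0.1344, 0.1031]
tool_rot: [[-0.905, 0.425, -0.0], [0.425, 0.905, -0.0], [0.0, -0.0, -1.0]]
ft_force: [0.4, 0.1, 0.2]
grip_width: 0.0001
gripper_force: 0.0
```

Emit:
move_arm(jaw=[0, 0, 0, 0, 0, 0, 0, 0, 0, 0, 0, 0], dp=[[0.7, 0, 0], [0.7, 0, 0], [0.7, 0, 0], [0.7, 0, 0], [0.7, 0, 0], [0.7, 0, 0], [0.7, 0, 0], [0.7, 0, 0], [0.7, 0, 0], [0.6, 0, 0], [0.3, 0, 0], [0, 0, 0]], turn=[[0, 0, 0], [0, 0, 0], [0, 0, 0], [0, 0, 0], [0, 0, 0], [0, 0, 0], [0, 0, 0], [0, 0, 0], [0, 0, 0], [0, 0, 0], [0, 0, 0], [0, 0, 0]])

```text
time_s: 5.4
position: [0.4501, 0.1653, 0.1032]
tool_rot: [[-0.905, 0.425, -0.001], [0.425, 0.905, 0.0], [0.001, -0.0, -1.0]]
ft_force: [-0.0, 0.7, -0.2]
grip_width: -0.0
gripper_force: 0.0
```

Emit:
move_arm(jaw=[0, 0, 0], dp=[[0.2, 0, 0], [0.2, 0, 0], [0, 0, 0]], turn=[[0, 0, 0], [0, 0, 0], [0, 0, 0]])

```text
time_s: 5.65
position: [0.4472, 0.1667, 0.1032]
tool_rot: [[-0.905, 0.426, -0.0], [0.426, 0.905, -0.0], [0.0, -0.0, -1.0]]
ft_force: [-0.1, -0.5, 0.4]
grip_width: -0.0002
gripper_force: 0.0
```

```bash
cat > tab.py <<'E'
from h import *
c=np.array([.4716,.1538]); bx=np.array([.905,-.426]); by=np.array([.426,.905])
im,d=cams.get_image("top"); save("pics/top_tab.png",im)
hsv=cv2.cvtColor(im,cv2.COLOR_RGB2HSV)
vv,uu=np.mgrid[0:480,0:640]; P=at_depth("top",np.c_[uu.ravel(),vv.ravel()],d.ravel()).reshape(480,640,3)
e=(P[...,:2]-c); X=e@bx; Y=e@by
m=(hsv[...,0]>20)&(hsv[...,0]<35)&(hsv[...,1]>150)&(hsv[...,2]>70)&(abs(P[...,2]-.094)<.006)&(abs(X)<.09)&(abs(Y)<.028)
print("yellow x",np.percentile(X[m],[1,50,99]).round(4),m.sum())
for k in ("shutter_tab","mouth"):
  for r in cams.mark_of("top",k)[:2]:
    p=at_z("top",[np.array(r["location"])*[640,480]],.108 if k!="mouth" else .09)[0][:2]-c; print(k,r["p"],(p@bx).round(4),(p@by).round(4))
E
python3 tab.py; python3 -c "
import cv2; a=cv2.imread('pics/top_tab.png'); cv2.imwrite('pics/c2.png',cv2.resize(a[190:340,290:440],(450,450)))"
```

```text
yellow x [-0.0524 -0.0498 -0.0446] 20
shutter_tab 0.52 -0.0431 -0.0009
```

View pics/c2.png

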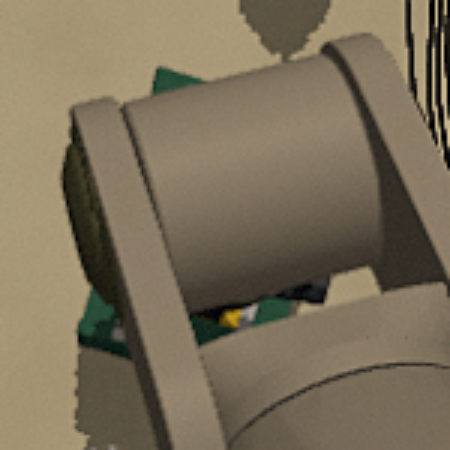

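The shutter is open: the plate's back edge is at x = -52.4 mm against -53 nominal, and the tab is at -43 mm. Next I raise the tool, turn it and go above the chute grip.

Emit:
move_arm(jaw=[0, 0, 0, 0, 0, 0, 0, 0, 0, 0, 0, 0], dp=[[-0.5, 0, 0], [0, 0, -1.0], [0, 0, -1.5], [0, 0, -1.5], [0, 0, -1.5], [0, 0, -1.5], [0, 0, -1.5], [0, 0, -1.5], [0, 0, -1.5], [0, 0, -1.5], [0, 0, -0.7], [0, 0, 0]], turn=[[0, 0, 0], [0, 0, 0], [0, 0, 0], [0, 0, -0.102], [0, 0, -0.102], [0, 0, -0.102], [0, 0, -0.102], [0, 0, -0.102], [0, 0, -0.102], [0, 0, -0.102], [0, 0, -0.102], [0, 0, 0]])

```text
time_s: 6.8
position: [0.4528, 0.1645, 0.2418]
tool_rot: [[-0.929, -0.371, 0.003], [-0.371, 0.929, 0.0], [-0.003, -0.001, -1.0]]
ft_force: [-0.2, 0.0, 0.1]
grip_width: 0.0
gripper_force: 0.0
```

Emit:
move_arm(jaw=[0, 0, 0, 0, 0, 0, 0, 0, 0, 0, 0, 0], dp=[[-1.77, 1.68, 0], [-1.77, 1.68, 0], [-1.77, 1.68, 0], [-1.77, 1.68, 0], [-1.77, 1.68, 0], [-1.77, 1.68, 0], [-1.77, 1.68, 0], [-1.77, 1.68, 0], [-1.77, 1.68, 0], [-1.77, 1.68, 0], [-1.72, 1.71, 0], [0, 0, 0]], turn=[[0, 0, 0], [0, 0, 0], [0, 0, 0], [0, 0, 0], [0, 0, 0], [0, 0, 0], [0, 0, 0], [0, 0, 0], [0, 0, 0], [0, 0, 0], [0, 0, 0], [0, 0, 0]])

```text
time_s: 7.8
position: [0.5652, 0.4109, 0.2376]
tool_rot: [[-0.931, -0.366, -0.002], [-0.366, 0.931, -0.0], [0.002, 0.001, -1.0]]
ft_force: [-0.2, 0.1, 0.0]
grip_width: 0.0004
gripper_force: 0.0
```

```bash
python3 - <<'E'
from h import *
s=observe(); print(s["q"],s["position"])
M=cam2world("wrist",s); im,d=cams.get_image("wrist"); save("pics/w2.png",im)
o=np.array([.5685,.3991]); a=np.radians(-68.5); cx=np.array([np.cos(a),np.sin(a)]); cy=np.array([-cx[1],cx[0]])
for q,z in (("chute_grip",.058),("chute_outlet",.01),("chute",0),("cell_front_mid",.019),("cell_rear_mid",.019)):
    for r in cams.mark_of("wrist",q)[:2]:
        px=np.array(r["location"])*[640,480]; P=at_z("wrist",[px],z,M)[0]; e=P[:2]-o; print(q,round(r["p"],2),px.round(),P.round(4),"chute xy",(e@cx).round(4),(e@cy).round(4))
vv,uu=np.mgrid[0:480,0:640]; P=at_depth("wrist",np.c_[uu.ravel(),vv.ravel()],d.ravel(),M)
hs=cv2.cvtColor(im,cv2.COLOR_RGB2HSV).reshape(-1,3); red=((hs[:,0]<6)|(hs[:,0]>174))&(hs[:,1]>150)
near=(d.ravel()>0)&(np.hypot(*(P[:,:2]-o).T)<.11)
for m,n in((near&red&(abs(P[:,2]-.079)<.005),"grip"),(near&(abs(P[:,2]-.034)<.006),"walls")):
    r=cv2.minAreaRect((P[m][:,:2]*1000).astype(np.float32)); e=np.array(r[0])/1000-o
    print(n,m.sum(),r,(e@cx).round(4),(e@cy).round(4))
E
```

```text
[ 2.63216941e+01  3.77261499e+01  4.53263063e+01  4.11861621e-02
  9.70720414e+01 -8.51575391e+01] [0.565174   0.41088942 0.23760615]
chute_grip 0.74 [318. 205.] [0.5661 0.4099 0.058 ] chute xy -0.0109 0.0017
chute_outlet 0.97 [214. 192.] [0.5995 0.3255 0.01  ] chute xy 0.0799 0.0019
chute 0.79 [306. 187.] [0.5681 0.3988 0.    ] chute xy 0.0001 -0.0005
cell_front_mid 0.91 [276. 198.] [0.5821 0.3772 0.019 ] chute xy 0.0253 0.0046
cell_front_mid 0.74 [320.  68.] [0.4715 0.3746 0.019 ] chute xy -0.0128 -0.0992
cell_rear_mid 0.68 [354. 194.] [0.5548 0.4382 0.019 ] chute xy -0.0414 0.0015
grip 860 ((566.1369018554688, 407.4885559082031), (22.166440963745117, 21.839027404785156), 21.100732803344727) -0.0087 0.0009
walls 3043 ((570.450927734375, 398.70904541015625), (31.71790313720703, 161.85694885253906), 21.365293502807617) 0.0011 0.0017
```

View pics/w2.png

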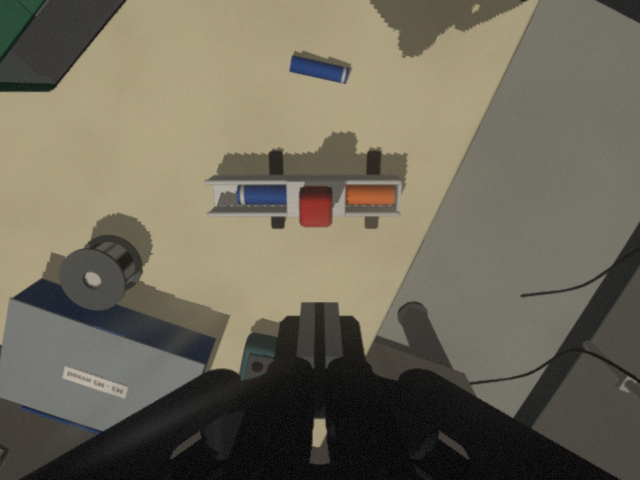

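The wrist view shows the chute level with its grip at (317,206), the blue cell at (263,195) and the orange cell at (371,195). The loose decoy is at (320,68). The jaw axis lies along the chute. Next I open, go down and grip.

Emit:
move_arm(jaw=[8.5, 8.5, 8.5, 8.5, 8.5, 8.5, 8.5, 8.5, 8.5, 8.5, 8.5, 8.5], dp=[[0.05, -0.2, 0], [0, 0, 0], [0, 0, 1.0], [0, 0, 1.3], [0, 0, 1.3], [0, 0, 1.3], [0, 0, 1.3], [0, 0, 1.3], [0, 0, 1.3], [0, 0, 1.3], [0, 0, 1.3], [0, 0, 1.0]], turn=[[0, 0, 0], [0, 0, 0], [0, 0, 0], [0, 0, 0], [0, 0, 0], [0, 0, 0], [0, 0, 0], [0, 0, 0], [0, 0, 0], [0, 0, 0], [0, 0, 0], [0, 0, 0]])

```text
time_s: 9.1
position: [0.5643, 0.4057, 0.1145]
tool_rot: [[-0.93, -0.367, -0.002], [-0.367, 0.93, -0.001], [0.002, -0.0, -1.0]]
ft_force: [-0.6, -0.0, 0.5]
grip_width: 0.0852
gripper_force: 0.0
```

Emit:
move_arm(jaw=[8.5, 8.5, 8.5, 8.5, 8.5, 8.5, 8.5, 8.5], dp=[[0, 0, 1.0], [0, 0, 1.0], [0, 0, 1.0], [0, 0, 1.0], [0, 0, 1.0], [0, 0, 1.0], [0, 0, 0.8], [0, 0, 0]], turn=[[0, 0, 0], [0, 0, 0], [0, 0, 0], [0, 0, 0], [0, 0, 0], [0, 0, 0], [0, 0, 0], [0, 0, 0]])

```text
time_s: 9.77
position: [0.5641, 0.4056, 0.0461]
tool_rot: [[-0.93, -0.367, -0.003], [-0.367, 0.93, -0.001], [0.003, -0.0, -1.0]]
ft_force: [-0.3, 0.4, -0.6]
grip_width: 0.0848
gripper_force: 0.0
```

Emit:
move_arm(jaw=[8.5, 8.5, 2.2, 2.2, 2.2, 2.2, 2.2, 2.2, 2.2, 2.2, 2.2, 2.2], dp=[[-0.2, 0.2, 0.1], [0, 0, 0], [0, 0, 0], [0, 0, 0], [0, 0, 0], [0, 0, 0], [0, 0, 0], [0, 0, 0], [0, 0, 0], [0, 0, 0], [0, 0, 0], [0, 0, 0]], turn=[[0, 0, 0], [0, 0, 0], [0, 0, 0], [0, 0, 0], [0, 0, 0], [0, 0, 0], [0, 0, 0], [0, 0, 0], [0, 0, 0], [0, 0, 0], [0, 0, 0], [0, 0, 0]], force=70)

```text
time_s: 10.77
position: [0.5661, 0.4086, 0.0476]
tool_rot: [[-0.93, -0.367, 0.0], [-0.367, 0.93, 0.0], [-0.0, -0.0, -1.0]]
ft_force: [-0.3, -1.1, 4.3]
grip_width: 0.0234
gripper_force: 58.1
```

Emit:
move_arm(jaw=[2.0, 2.0, 2.0, 2.0, 2.0, 2.0, 2.0, 2.0, 2.0, 2.0, 2.0, 2.0], dp=[[0, 0, -0.3], [0, 0, -0.6], [0, 0, -1.2], [0, 0, -1.4], [0, 0, -1.4], [0, 0, -1.4], [0, 0, -1.4], [0, 0, -1.4], [0, 0, -1.4], [0, 0, -1.2], [0, 0, -0.6], [0, 0, 0]], turn=[[0, 0, 0], [0, 0, 0], [0, 0, 0], [0, 0, 0], [0, 0, 0], [0, 0, 0], [0, 0, 0], [0, 0, 0], [0, 0, 0], [0, 0, 0], [0, 0, 0], [0, 0, 0]], force=70)

```text
time_s: 11.77
position: [0.5663, 0.4089, 0.1725]
tool_rot: [[-0.93, -0.367, 0.003], [-0.367, 0.93, 0.001], [-0.003, 0.0, -1.0]]
ft_force: [0.3, -0.9, -2.1]
grip_width: 0.0231
gripper_force: 68.7
```

```bash
cat > plan.py <<'E'
from h import *
from scipy.spatial.transform import Rotation as Ro
import sys
c=np.array([.4716,.1538]); bx=np.array([.905,-.426]); by=np.array([.426,.905])
off=np.array([0,-.09,.0376])
def R(yaw,th): # chute yaw & pitch-down deg -> tool rot
    C=Ro.from_euler("ZY",[yaw,th],degrees=True).as_matrix(); return np.c_[-C[:,1],-C[:,0],-C[:,2]]
def pose(yaw,th,xb,yb,z):
    r=R(yaw,th); o=np.r_[c+xb*bx+yb*by,z]; return r,o-r@off
def steps(r0,p0,wps):
    for (r1,p1,n) in wps:
        rv=Ro.from_matrix(r0.T@r1).as_rotvec(); print("n",n,"turn",(rv/n).round(4),"tot",rv.round(3), "final tcp",p1.round(4))
        p,r=p0,r0
        for i in range(n):
            t=(i+1)/n; rn=r0@Ro.from_rotvec(rv*t).as_matrix(); 
            pn=p0+(p1-p0)*t; print("  ",(r.T@(pn-p)*100).round(2).tolist()); p,r=pn,rn
        r0,p0=r1,p1
E
python3 - <<'E'
from plan import *
s=observe(); r0=np.array(s["tool_rot"]); p0=np.array(s["position"]); print(s["time_s"],p0,s["q"],s["grip_width"],s["gripper_force"],s["ft_force"])
o=p0+r0@off; print("outlet now",o)
im,d=cams.get_image("wrist")
for k in ("cell_front_mid","cell_rear_mid","chute_outlet"): print(k,[(np.round(np.array(r["location"])*[640,480]).tolist(),round(r["p"],2)) for r in cams.mark_of("wrist",k)][:2])
steps(r0,p0,[(*pose(-115.2,0,.038,.014,.128),22)])
E
```

```text
11.7667 [0.5663433  0.40889487 0.17245267] [ 2.61443902e+01  3.93844490e+01  5.26314577e+01  1.96524608e-03
  8.78035821e+01 -8.54146529e+01] 0.023093152418611994 68.71255159378052 [ 0.25894766 -0.89279528 -2.06717464]
outlet now [0.59952039 0.32524465 0.13482711]
cell_front_mid [([324.0, 61.0], 0.82), ([236.0, 290.0], 0.71)]
cell_rear_mid [([396.0, 292.0], 0.65)]
chute_outlet [([124.0, 279.0], 0.61)]
n 22 turn [0.0001 0.0001 0.0371] tot [0.002 0.003 0.816] final tcp [0.5503 0.2317 0.1656]
   [0.36, -0.72, 0.03]
   [0.34, -0.74, 0.03]
   [0.31, -0.75, 0.03]
   [0.28, -0.76, 0.03]
   [0.25, -0.77, 0.03]
   [0.22, -0.78, 0.03]
   [0.2, -0.78, 0.03]
   [0.17, -0.79, 0.03]
   [0.14, -0.8, 0.03]
   [0.11, -0.8, 0.03]
   [0.08, -0.8, 0.03]
   [0.05, -0.81, 0.03]
   [0.02, -0.81, 0.03]
   [-0.01, -0.81, 0.03]
   [-0.04, -0.81, 0.03]
   [-0.07, -0.81, 0.03]
   [-0.1, -0.8, 0.03]
   [-0.13, -0.8, 0.03]
   [-0.16, -0.79, 0.03]
   [-0.19, -0.79, 0.03]
   [-0.22, -0.78, 0.03]
   [-0.25, -0.77, 0.03]
```

Chute lifted and held firmly (23.1 mm, 69 N). Next I carry it level to the mouth, turning 46.7°.

Emit:
move_arm(jaw=[2.0, 2.0, 2.0, 2.0, 2.0, 2.0, 2.0, 2.0, 2.0, 2.0, 2.0, 2.0], dp=[[0.36, -0.72, 0.03], [0.34, -0.74, 0.03], [0.31, -0.75, 0.03], [0.28, -0.76, 0.03], [0.25, -0.77, 0.03], [0.22, -0.78, 0.03], [0.2, -0.78, 0.03], [0.17, -0.79, 0.03], [0.14, -0.8, 0.03], [0.11, -0.8, 0.03], [0.08, -0.8, 0.03], [0.05, -0.81, 0.03]], turn=[[0, 0, 0.037], [0, 0, 0.037], [0, 0, 0.037], [0, 0, 0.037], [0, 0, 0.037], [0, 0, 0.037], [0, 0, 0.037], [0, 0, 0.037], [0, 0, 0.037], [0, 0, 0.037], [0, 0, 0.037], [0, 0, 0.037]])

```text
time_s: 12.97
position: [0.5568, 0.3115, 0.1659]
tool_rot: [[-0.998, 0.07, -0.001], [0.07, 0.998, -0.001], [0.001, -0.001, -1.0]]
ft_force: [-0.0, -0.6, -1.7]
grip_width: 0.0229
gripper_force: 68.7
```

Emit:
move_arm(jaw=[2.0, 2.0, 2.0, 2.0, 2.0, 2.0, 2.0, 2.0, 2.0, 2.0, 2.0], dp=[[0.02, -0.81, 0.03], [-0.01, -0.81, 0.03], [-0.04, -0.81, 0.03], [-0.07, -0.81, 0.03], [-0.1, -0.8, 0.03], [-0.13, -0.8, 0.03], [-0.16, -0.79, 0.03], [-0.19, -0.79, 0.03], [-0.22, -0.78, 0.03], [-0.25, -0.77, 0.03], [0, 0, 0]], turn=[[0, 0, 0.037], [0, 0, 0.037], [0, 0, 0.037], [0, 0, 0.037], [0, 0, 0.037], [0, 0, 0.037], [0, 0, 0.037], [0, 0, 0.037], [0, 0, 0.037], [0, 0, 0.037], [0, 0, 0]])

```text
time_s: 13.88
position: [0.5498, 0.2298, 0.1637]
tool_rot: [[-0.904, 0.428, -0.0], [0.428, 0.904, -0.0], [-0.0, -0.0, -1.0]]
ft_force: [0.5, -0.7, -2.7]
grip_width: 0.023
gripper_force: 68.8
```

```bash
python3 - <<'E'
from plan import *
s=observe(); r0=np.array(s["tool_rot"]); p0=np.array(s["position"]); print(s["time_s"],p0,np.round(s["q"],1),s["grip_width"],s["ft_force"])
o=p0+r0@off; e=o[:2]-c; print("outlet box",e@bx,e@by,o[2])
im,d=cams.get_image("side"); save("pics/s2.png",im)
im,d=cams.get_image("wrist")
M=cam2world("wrist",s)
for r in cams.mark_of("wrist","chute_outlet")[:2]: px=np.array(r["location"])*[640,480]; P=at_z("wrist",[px],o[2],M)[0]; e=P[:2]-c; print("seen outlet",px.round(),r["p"],e@bx,e@by)
for r in cams.mark_of("wrist","mouth")[:2]: px=np.array(r["location"])*[640,480]; P=at_z("wrist",[px],.09,M)[0]; e=P[:2]-c; print("seen mouth",px.round(),r["p"],e@bx,e@by)
E
```

```text
13.8833 [0.54980637 0.2297806  0.16374354] [ 11.3  29.5  73.1  -0.   77.5 -53.4] 0.022978778945925777 [ 0.50537249 -0.69505117 -2.71087295]
outlet box 0.03823829701352629 0.012037908432418766 0.12618680732960053
seen outlet [125. 281.] 0.72 0.03852342910048097 0.013307026607707322
seen mouth [131. 252.] 0.92 0.037445337814060606 0.001110253356120464
```

View pics/s2.png

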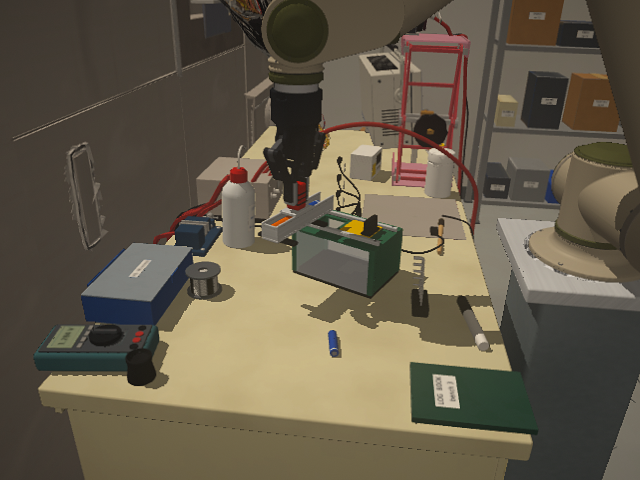

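The side view shows the level chute over the box, with its outlet near the mouth at (325,205), the tab in the open position at (370,225) and the orange cell still in at (281,222). Next I tip it about the outlet while lowering 2 cm.

Emit:
move_arm(jaw=[2.0, 2.0, 2.0, 2.0, 2.0, 2.0, 2.0, 2.0, 2.0, 2.0], dp=[[0, -0.16, -0.115], [0, -0.16, -0.115], [0, -0.16, -0.115], [0, -0.16, -0.115], [0, -0.16, -0.115], [0, -0.16, -0.115], [0, -0.16, -0.115], [0, -0.16, -0.115], [0, -0.16, -0.115], [0, -0.16, -0.115]], turn=[[-0.035, 0, 0], [-0.035, 0, 0], [-0.035, 0, 0], [-0.035, 0, 0], [-0.035, 0, 0], [-0.035, 0, 0], [-0.035, 0, 0], [-0.035, 0, 0], [-0.035, 0, 0], [-0.035, 0, 0]])

```text
time_s: 14.92
position: [0.5423, 0.2157, 0.1727]
tool_rot: [[-0.906, 0.397, 0.146], [0.423, 0.851, 0.312], [-0.001, 0.344, -0.939]]
ft_force: [0.9, 0.2, -3.5]
grip_width: 0.023
gripper_force: 68.9
```

```bash
python3 - <<'E'
from plan import *
s=observe(); r0=np.array(s["tool_rot"]); p0=np.array(s["position"]); print(s["time_s"],p0,np.round(s["q"],1),s["grip_width"],s["ft_force"])
o=p0+r0@off; e=o[:2]-c; print("outlet box",e@bx,e@by,o[2],"tilt",np.degrees(np.arccos(-r0[2,2])))
E
```

```text
14.9167 [0.54233892 0.21569116 0.1726799 ] [  2.   23.   85.7  20.1  63.3 -70.8] 0.02299276792655554 [ 0.89059535  0.24425468 -3.50377697]
outlet box 0.037912562238331594 0.014583888501128319 0.10638449383753798 tilt 20.144933897950448
```

Emit:
move_arm(jaw=[2.0, 2.0, 2.0, 2.0, 2.0, 2.0, 2.0, 2.0, 2.0, 2.0, 2.0, 2.0], dp=[[0, -0.137, -0.31], [0, -0.137, -0.31], [0, -0.137, -0.31], [0, -0.137, -0.31], [0, -0.137, -0.31], [0, -0.137, -0.31], [0, -0.137, -0.31], [0, -0.137, -0.31], [0, -0.137, -0.31], [0, -0.137, -0.31], [0, 0, 0], [0, 0, 0]], turn=[[-0.035, 0, 0], [-0.035, 0, 0], [-0.035, 0, 0], [-0.035, 0, 0], [-0.035, 0, 0], [-0.035, 0, 0], [-0.035, 0, 0], [-0.035, 0, 0], [-0.035, 0, 0], [-0.035, 0, 0], [0, 0, 0], [0, 0, 0]])

```text
time_s: 15.92
position: [0.5311, 0.1909, 0.1928]
tool_rot: [[-0.906, 0.325, 0.273], [0.424, 0.693, 0.583], [-0.0, 0.643, -0.766]]
ft_force: [-0.4, 0.6, -1.5]
grip_width: 0.0233
gripper_force: 69.1
```

Emit:
move_arm(jaw=[2.0, 2.0, 2.0, 2.0, 2.0, 2.0], dp=[[0, 0, 0], [0, 0, 0], [0, 0, 0], [0, 0, 0], [0, 0, 0], [0, 0, 0]], turn=[[0, 0, 0], [0, 0, 0], [0, 0, 0], [0, 0, 0], [0, 0, 0], [0, 0, 0]])

```text
time_s: 16.42
position: [0.531, 0.1912, 0.1929]
tool_rot: [[-0.906, 0.324, 0.273], [0.424, 0.693, 0.583], [-0.0, 0.644, -0.765]]
ft_force: [0.7, 0.9, -2.9]
grip_width: 0.0232
gripper_force: 69.2
```

```bash
python3 - <<'E'
from plan import *
s=observe(); r0=np.array(s["tool_rot"]); p0=np.array(s["position"]); print(s["time_s"],p0,np.round(s["q"],1),s["grip_width"],s["ft_force"])
o=p0+r0@off; e=o[:2]-c; print("outlet box",e@bx,e@by,o[2],"tilt",np.degrees(np.arccos(-r0[2,2])))
ims=[]
for n in ("side","wrist"):
    im,d=cams.get_image(n); ims.append(im)
    for k in ("cell_front_mid","cell_rear_mid"): print(n,k,[(np.round(np.array(r["location"])*[640,480]).tolist(),round(r["p"],2)) for r in cams.mark_of(n,k)][:3])
a=cv2.resize(ims[0][140:310,230:430],(400,340)); b=cv2.resize(ims[1],(400,300))
save("pics/sw3.png",np.r_[a,b][:600])
E
```

```text
16.4167 [0.53099129 0.19115513 0.19289474] [ -9.6  19.3  96.8  45.5  60.6 -96.7] 0.02321509190518108 [ 0.69157574  0.93497562 -2.914901  ]
outlet box 0.03795059384625228 0.014477752950127758 0.10615969817565676 tilt 40.103686760332316
side cell_front_mid [([327.0, 216.0], 0.59), ([334.0, 344.0], 0.56)]
side cell_rear_mid []
wrist cell_front_mid [([98.0, 297.0], 0.78), ([304.0, 30.0], 0.6), ([322.0, 337.0], 0.2)]
wrist cell_rear_mid [([246.0, 292.0], 0.58)]
```

View pics/sw3.png

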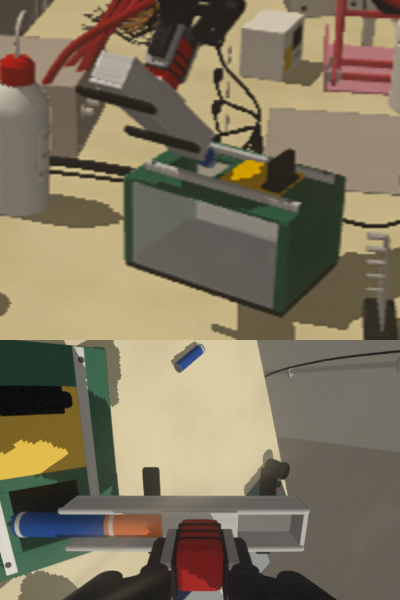

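The cells have not dropped. In the wrist view the blue cell's nose is held at the far edge of the mouth (lower image, around (12,525)), with the orange cell behind it at (140,525). By geometry the upper nose corner is about 6 mm too far out. I tip to 50°, bring the outlet 6 mm back and lower it 8 mm.

Emit:
move_arm(jaw=[2.0, 2.0, 2.0, 2.0, 2.0, 2.0, 2.0, 2.0, 2.0, 2.0, 2.0, 2.0], dp=[[0, -0.05, -0.22], [0, -0.05, -0.22], [0, -0.05, -0.22], [0, -0.05, -0.22], [0, -0.05, -0.22], [0, -0.15, 0.13], [0, -0.15, 0.13], [0, -0.15, 0.13], [0, -0.15, 0.13], [0, 0, 0], [0, 0, 0], [0, 0, 0]], turn=[[-0.035, 0, 0], [-0.035, 0, 0], [-0.035, 0, 0], [-0.035, 0, 0], [-0.035, 0, 0], [0, 0, 0], [0, 0, 0], [0, 0, 0], [0, 0, 0], [0, 0, 0], [0, 0, 0], [0, 0, 0]])

```text
time_s: 17.72
position: [0.5271, 0.1828, 0.1911]
tool_rot: [[-0.906, 0.271, 0.325], [0.424, 0.581, 0.695], [-0.0, 0.767, -0.641]]
ft_force: [0.1, 0.6, -2.7]
grip_width: 0.0228
gripper_force: 69.1
```

```bash
cat > st.py <<'E'
from plan import *
s=observe(); r0=np.array(s["tool_rot"]); p0=np.array(s["position"]); print(s["time_s"],p0,np.round(s["q"],1),s["grip_width"],s["ft_force"])
o=p0+r0@off; e=o[:2]-c; print("outlet box",e@bx,e@by,o[2],"tilt",np.degrees(np.arccos(-r0[2,2])))
ims=[]
for n in ("side","wrist"):
    im,d=cams.get_image(n); ims.append(im)
    for k in ("cell_front_mid","cell_rear_mid"): print(n,k,[(np.round(np.array(r["location"])*[640,480]).tolist(),round(r["p"],2)) for r in cams.mark_of(n,k)][:3])
a=cv2.resize(ims[0][140:310,230:430],(400,340)); b=cv2.resize(ims[1],(400,300))
save(sys.argv[1],np.r_[a,b][:600])
E
python3 st.py pics/sw4.png
```

```text
17.7167 [0.52705284 0.18277185 0.19112241] [ -14.9   20.6  102.3   58.4   62.5 -111.2] 0.02279195734389897 [ 0.14908744  0.55135687 -2.70737236]
outlet box 0.03793327238319733 0.02098416962505182 0.09794853888300989 tilt 50.120841080401895
side cell_front_mid [([202.0, 289.0], 0.74), ([335.0, 344.0], 0.59), ([305.0, 202.0], 0.42)]
side cell_rear_mid []
wrist cell_front_mid [([266.0, 28.0], 0.97), ([97.0, 305.0], 0.58)]
wrist cell_rear_mid [([255.0, 294.0], 0.59)]
```

View pics/sw4.png

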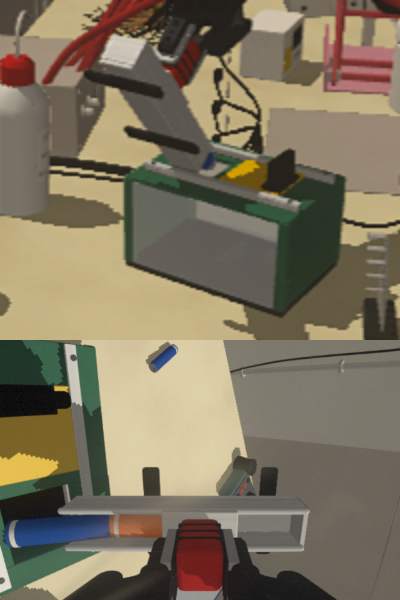

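The blue cell still protrudes over the mouth, with the orange one right behind it. I measure in 3D where its nose is held.

```bash
python3 - <<'E'
from plan import *
s=observe(); r0=np.array(s["tool_rot"]); p0=np.array(s["position"]); M=cam2world("wrist",s)
im,d=cams.get_image("wrist"); np.savez("w5.npz",im=im,d=d)
hs=cv2.cvtColor(im,cv2.COLOR_RGB2HSV); vv,uu=np.mgrid[0:480,0:640]
P=at_depth("wrist",np.c_[uu.ravel(),vv.ravel()],d.ravel(),M).reshape(480,640,3)
C=np.c_[-r0[:,1],-r0[:,0],-r0[:,2]]; org=p0+r0@off-C@np.array([.08,0,.01])
def rep(m,n):
    m=m&(d>0); p=P[m]; q=(p-org)@C; b=np.c_[(p[:,:2]-c)@bx,(p[:,:2]-c)@by,p[:,2]]
    print(n,m.sum()); 
    for a,nm in((q,"chute"),(b,"box")): print("  ",nm,np.percentile(a,[1,50,99],axis=0).round(4).tolist())
    i=np.argsort(q[:,0])[-40:]; print("   nose chute",q[i].mean(0).round(4),"box",b[i].mean(0).round(4), "box spread",b[i].min(0).round(4),b[i].max(0).round(4))
W=np.zeros((480,640),bool); W[270:350,0:300]=1
rep(W&(hs[...,0]>100)&(hs[...,0]<125)&(hs[...,1]>150),"blue")
rep(W&(hs[...,0]>4)&(hs[...,0]<18)&(hs[...,1]>150)&(hs[...,2]>120),"orange")
# chute walls check
q=(P-org)@C; m=W&(d>0)&(abs(q[...,2]-.034)<.004)&(abs(q[...,1])<.02)&(hs[...,1]<60); print("wall x",np.percentile(q[m][:,0],[1,99]),"y",np.percentile(q[m][:,1],[1,99]))
save("pics/w5.png",cv2.resize(im[230:380,0:300],(800,400)))
E
```

```text
blue 4456
   chute [[0.067, -0.0054, 0.0239], [0.0907, -0.0001, 0.0339], [0.1141, 0.0099, 0.0414]]
   box [[0.0326, -0.0242, 0.089], [0.0379, -0.0042, 0.1051], [0.048, 0.0162, 0.1203]]
   nose chute [0.1239 0.013  0.0083] box [ 0.0511 -0.0059  0.0632] box spread [ 0.0328 -0.0248  0.0052] [0.0776 0.0439 0.0913]
orange 904
   chute [[0.0161, -0.0042, 0.023], [0.0268, 0.0036, 0.027], [0.05, 0.0087, 0.0285]]
   box [[0.0338, 0.0269, 0.1297], [0.0416, 0.0421, 0.1495], [0.0467, 0.0493, 0.1582]]
   nose chute [ 0.0497 -0.0006  0.0254] box [0.0374 0.0285 0.1311] box spread [0.0332 0.0265 0.1278] [0.0437 0.0322 0.1332]
wall x [-0.00117496  0.11136005] y [-0.01470698  0.01569134]
```

View pics/w5.png

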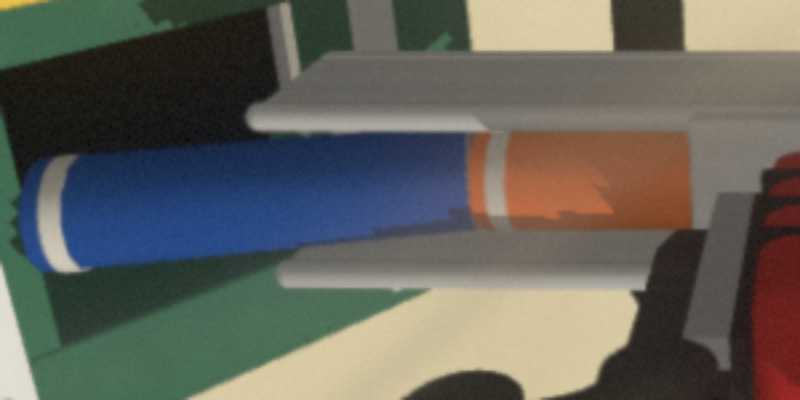

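The enlarged wrist view shows the blue cell's rim (left end, around (50,215)) hooked by 2–3 mm on the far edge of the mouth, and the orange cell pushing it from behind. Backing the chute up a few mm should free it without pushing it forward.

Emit:
move_arm(jaw=[2.0, 2.0, 2.0, 2.0, 2.0, 2.0], dp=[[0, 0.34, 0.17], [0, 0.34, 0.17], [0, 0, 0], [0, 0, 0], [0, 0, 0], [0, 0, 0]], turn=[[0, 0, 0], [0, 0, 0], [0, 0, 0], [0, 0, 0], [0, 0, 0], [0, 0, 0]])

```text
time_s: 18.57
position: [0.53, 0.189, 0.1941]
tool_rot: [[-0.906, 0.272, 0.325], [0.424, 0.581, 0.695], [0.0, 0.768, -0.641]]
ft_force: [0.5, -0.1, -1.5]
grip_width: 0.023
gripper_force: 69.2
```

```bash
cat > bl.py <<'E'
from plan import *
s=observe(); r0=np.array(s["tool_rot"]); p0=np.array(s["position"]); M=cam2world("wrist",s)
im,d=cams.get_image("wrist"); save("pics/"+sys.argv[1],im)
hs=cv2.cvtColor(im,cv2.COLOR_RGB2HSV); vv,uu=np.mgrid[0:480,0:640]
P=at_depth("wrist",np.c_[uu.ravel(),vv.ravel()],d.ravel(),M).reshape(480,640,3)
C=np.c_[-r0[:,1],-r0[:,0],-r0[:,2]]; o=p0+r0@off; org=o-C@np.array([.08,0,.01]); e=o[:2]-c
print(s["time_s"],"outlet box",(e@bx).round(4),(e@by).round(4),o[2].round(4),"tilt",np.degrees(np.arccos(-r0[2,2])).round(1),"F",np.round(s["ft_force"],1),"q",np.round(s["q"],0))
def rep(m,n):
    m=m&(d>0); p=P[m]
    if len(p)<20: print(n,"none",len(p)); return
    q=(p-org)@C; b=np.c_[(p[:,:2]-c)@bx,(p[:,:2]-c)@by,p[:,2]]
    print(n,m.sum()); 
    for a,nm in((q,"chute"),(b,"box")): print("  ",nm,np.percentile(a,[2,50,98],axis=0).round(4).tolist())
W=np.zeros((480,640),bool); W[200:400,0:320]=1
q=(P-org)@C; W&=(abs(q[...,1])<.03)&(q[...,2]>-.01)
rep(W&(hs[...,0]>100)&(hs[...,0]<125)&(hs[...,1]>150),"blue")
rep(W&(hs[...,0]>4)&(hs[...,0]<18)&(hs[...,1]>150)&(hs[...,2]>110),"orange")
E
python3 bl.py w6.png
```

```text
18.5667 outlet box 0.0379 0.0278 0.1009 tilt 50.1 F [ 0.5 -0.1 -1.5] q [ -14.   21.  102.   58.   62. -110.]
blue 4927
   chute [[0.0709, -0.0052, 0.0255], [0.0945, 0.0001, 0.0348], [0.1144, 0.0097, 0.0426]]
   box [[0.0327, -0.0183, 0.0925], [0.0381, -0.0006, 0.1058], [0.0477, 0.0197, 0.1201]]
orange 1500
   chute [[0.0165, -0.0046, 0.022], [0.0376, 0.0026, 0.0269], [0.0575, 0.0087, 0.0284]]
   box [[0.0332, 0.0295, 0.1275], [0.0405, 0.0419, 0.1445], [0.0465, 0.0558, 0.1604]]
```

```bash
cat > prof.py <<'E'
from plan import *
s=observe(); r0=np.array(s["tool_rot"]); p0=np.array(s["position"]); M=cam2world("wrist",s)
im,d=cams.get_image("wrist")
hs=cv2.cvtColor(im,cv2.COLOR_RGB2HSV); vv,uu=np.mgrid[0:480,0:640]
P=at_depth("wrist",np.c_[uu.ravel(),vv.ravel()],d.ravel(),M).reshape(480,640,3)
C=np.c_[-r0[:,1],-r0[:,0],-r0[:,2]]; o=p0+r0@off; org=o-C@np.array([.08,0,.01]); q=(P-org)@C
X=(P[...,:2]-c)@bx; Y=(P[...,:2]-c)@by
blue=(hs[...,0]>100)&(hs[...,0]<125)&(hs[...,1]>150)&(abs(q[...,1])<.03)&(q[...,2]>0)&(d>0)&(q[...,0]<.16)
# ridge line: per chute-x bin, the max z and mean y
for x0 in np.arange(.03,.15,.006):
    m=(q[...,0]>=x0)&(q[...,0]<x0+.006)&(abs(q[...,1])<.022)&(q[...,2]>.0)&(d>0)&(uu<330)
    t=m&(abs(q[...,1]-.002)<.004)
    if t.sum()<5: continue
    z=q[...,2][t]; k=np.argmax(z); col=im[t][np.argsort(-z)[:max(3,len(z)//5)]].mean(0).astype(int)
    b=m&blue
    print(f"x{x0*1000:.0f} n{t.sum()} ztop {np.percentile(z,90)*1000:.1f} rgb {col} Y {np.median(Y[t])*1000:.1f} Z {np.median(P[...,2][t])*1000:.1f} blue y-range",(np.percentile(q[...,1][b],[3,97])*1000).round(1) if b.sum()>8 else "", b.sum())
E
python3 prof.py
```

```text
x30 n396 ztop 117.5 rgb [28 28 27] Y 44.0 Z 148.9 blue y-range  0
x36 n262 ztop 27.8 rgb [172 103  68] Y 41.2 Z 143.2 blue y-range  0
x42 n262 ztop 27.9 rgb [176 104  69] Y 37.4 Z 138.6 blue y-range  0
x48 n272 ztop 27.9 rgb [170 128 103] Y 33.4 Z 133.9 blue y-range  0
x54 n248 ztop 27.7 rgb [161 123 104] Y 29.7 Z 129.4 blue y-range  0
x60 n302 ztop 28.4 rgb [ 59  78 125] Y 25.7 Z 124.7 blue y-range  5
x66 n309 ztop 30.3 rgb [ 52  75 126] Y 20.2 Z 121.4 blue y-range [-4.   4.9] 170
x72 n307 ztop 32.0 rgb [ 45  73 127] Y 15.1 Z 118.0 blue y-range [-4.8  7.5] 503
x78 n331 ztop 33.9 rgb [ 40  71 126] Y 9.9 Z 114.5 blue y-range [-4.9  8.6] 617
x84 n356 ztop 35.8 rgb [ 38  71 129] Y 4.7 Z 111.0 blue y-range [-5.2  9.5] 686
x90 n359 ztop 37.8 rgb [ 37  70 128] Y -0.5 Z 107.5 blue y-range [-5.2  9.3] 687
x96 n328 ztop 39.3 rgb [ 37  71 129] Y -6.0 Z 104.3 blue y-range [-5.2  9.3] 691
x102 n353 ztop 41.3 rgb [ 37  70 128] Y -11.2 Z 100.8 blue y-range [-5.2  9.5] 738
x108 n354 ztop 43.0 rgb [ 38  71 128] Y -16.3 Z 97.5 blue y-range [-5.2  9.4] 728
x114 n111 ztop 43.9 rgb [177 175 166] Y -19.8 Z 95.2 blue y-range [-5.2  8.2] 128
```

By the ridge profile, the blue cell pitches 33° against the chute's 50°, so friction at the edge is holding its rim. A sideways wiggle along the edge should break that friction without pushing the cell forward.

Emit:
move_arm(jaw=[2.0, 2.0, 2.0, 2.0, 2.0, 2.0, 2.0, 2.0, 2.0, 2.0, 2.0, 2.0], dp=[[0.8, 0, 0], [-1.6, 0, 0], [1.6, 0, 0], [-1.6, 0, 0], [1.6, 0, 0], [-1.6, 0, 0], [1.6, 0, 0], [-0.8, 0, 0], [0, 0, 0], [0, 0, 0], [0, 0, 0], [0, 0, 0]], turn=[[0, 0, 0], [0, 0, 0], [0, 0, 0], [0, 0, 0], [0, 0, 0], [0, 0, 0], [0, 0, 0], [0, 0, 0], [0, 0, 0], [0, 0, 0], [0, 0, 0], [0, 0, 0]])

```text
time_s: 19.67
position: [0.5299, 0.189, 0.1941]
tool_rot: [[-0.906, 0.272, 0.325], [0.424, 0.581, 0.695], [0.0, 0.768, -0.641]]
ft_force: [-1.1, -0.5, -2.1]
grip_width: 0.0228
gripper_force: 69.3
```

```bash
python3 bl.py w7.png; python3 prof.py
```

```text
19.6667 outlet box 0.0378 0.0278 0.1009 tilt 50.1 F [-1.1 -0.5 -2.1] q [ -14.   21.  102.   58.   62. -110.]
blue none 0
orange none 0
x30 n294 ztop 118.0 rgb [27 27 26] Y 57.0 Z 138.4 blue y-range  0
x36 n170 ztop 10.3 rgb [124 121 111] Y 54.4 Z 132.0 blue y-range  0
x42 n172 ztop 10.3 rgb [123 120 111] Y 50.6 Z 127.5 blue y-range  0
x48 n166 ztop 10.3 rgb [124 121 113] Y 46.7 Z 122.9 blue y-range  0
x54 n174 ztop 10.2 rgb [123 120 112] Y 43.0 Z 118.3 blue y-range  0
x60 n169 ztop 10.3 rgb [123 121 113] Y 39.0 Z 113.7 blue y-range  0
x66 n163 ztop 10.4 rgb [121 118 112] Y 35.1 Z 109.0 blue y-range  0
x72 n171 ztop 10.4 rgb [120 117 111] Y 31.3 Z 104.4 blue y-range  0
x78 n80 ztop 9.8 rgb [119 117 110] Y 29.0 Z 100.2 blue y-range  0
x84 n74 ztop 4.9 rgb [48 65 52] Y 27.8 Z 89.8 blue y-range  0
x90 n78 ztop 6.5 rgb [44 61 49] Y 23.5 Z 89.2 blue y-range  0
```

The channel floor is now bare. I check from the side camera that both cells are in the box.

```bash
python3 - <<'E'
from plan import *
for n in ("side","wrist"):
    im,d=cams.get_image(n)
    M=cam2world(n)
    hs=cv2.cvtColor(im,cv2.COLOR_RGB2HSV)
    for k in ("cell_front_mid","cell_rear_mid"):
        for r in cams.mark_of(n,k)[:3]:
            px=np.array(r["location"])*[640,480]; print(n,k,px.round(),round(r["p"],2),im[int(px[1]),int(px[0])])
    if n=="side":
        for nm,lo,hi in(("blue",100,126),("orange",4,19)):
            m=np.zeros((480,640),bool); m[195:300,285:410]=1
            m&=(hs[...,0]>lo)&(hs[...,0]<hi)&(hs[...,1]>90)&(hs[...,2]>35)
            k,l,st,ce=cv2.connectedComponentsWithStats(m.astype(np.uint8))
            for i in range(1,k):
                if st[i,4]>15: print(nm,st[i],ce[i].round(), hs[l==i].mean(0).round(), at_z("side",[ce[i]],.01)[0].round(3), (at_z("side",[ce[i]],.01)[0][:2]-c)@np.c_[bx,by])
E
```

```text
side cell_front_mid [304. 204.] 0.64 [89 85 77]
side cell_front_mid [331. 341.] 0.56 [ 54  78 142]
orange [326 244  25  14  84] [338. 250.] [ 14.  93. 131.] [0.488 0.085 0.01 ] [ 0.04439082 -0.05481666]
wrist cell_front_mid [253.  28.] 0.96 [ 39  68 122]
```

```bash
python3 - <<'E'
from plan import *
im,d=cams.get_image("side"); save("pics/s8.png",im); a=cv2.cvtColor(cv2.imread("pics/s2.png"),cv2.COLOR_BGR2RGB)
df=np.abs(im.astype(int)-a).max(2); m=np.zeros((480,640),np.uint8); m[232:295,290:380]=1
m&=(df>14).astype(np.uint8); k,l,st,ce=cv2.connectedComponentsWithStats(m)
for i in range(1,k):
    if st[i,4]>12:
        q=l==i; print(st[i],"now",im[q].mean(0).round(),"was",a[q].mean(0).round())
        rb=im[...,0].astype(int)-im[...,2]
        for nm,mm in(("orangeish",q&(rb>40)),("blueish",q&(rb<-10))):
            if mm.sum()>5: v,u=np.where(mm); print("  ",nm,mm.sum(),u.min(),u.max(),v.min(),v.max(),im[mm].mean(0).round())
cor=[[x,y,z] for z in(0,.09) for x,y in((-.08,.055),(.08,.055),(.08,-.055),(-.08,-.055))]
print(pix("side",[np.r_[c+p[0]*bx+p[1]*by,p[2]] for p in cor]).round().tolist())
E
```

```text
[290 232   6   4  14] now [126. 124.  90.] was [104.  98.  88.]
   orangeish 8 290 291 232 235 [182. 166. 121.]
[340 232  22   4  54] now [97. 83. 53.] was [173. 147.  74.]
   orangeish 26 349 361 232 234 [100.  77.  22.]
[337 237  13   5  33] now [44. 54. 40.] was [54. 88. 61.]
[360 236  20   8  66] now [146. 140. 128.] was [92. 89. 79.]
[290 239   9   8  49] now [ 98. 103.  77.] was [46. 42. 34.]
   orangeish 14 290 291 239 245 [184. 168. 122.]
[319 243  40  27 481] now [117. 104.  93.] was [111. 107.  99.]
   orangeish 216 325 356 243 259 [129. 105.  83.]
   blueish 15 327 334 262 269 [ 96. 101. 108.]
[350 242  30  11 144] now [51. 86. 59.] was [41. 52. 38.]
   blueish 16 351 377 243 250 [52. 91. 63.]
[331 288  19   7  87] now [193. 176. 130.] was [105.  95.  69.]
   orangeish 87 331 349 288 294 [193. 176. 130.]
[[368.0, 300.0], [290.0, 273.0], [322.0, 250.0], [396.0, 273.0], [371.0, 252.0], [289.0, 228.0], [323.0, 208.0], [400.0, 228.0]]
```

Both cells show inside the box through the clear side: orange at (340,251) and blue at (330,265). Next I plan untilting and setting the chute down beside the box.

```bash
python3 - <<'E'
from plan import *
s=observe(); r0=np.array(s["tool_rot"]); p0=np.array(s["position"])
r1=R(-115.2,0); p2=np.array([.5793,.379,.15])
steps(r0,p0,[(R(-115.2,40),p0+[0.009,0.018,.045],4),(r1,p2,20)])
E
```

```text
n 4 turn [ 0.0442 -0.0004  0.0003] tot [ 0.177 -0.001  0.001] final tcp [0.539  0.2069 0.2391]
   [-0.01, 1.19, -0.34]
   [-0.01, 1.17, -0.39]
   [-0.01, 1.15, -0.44]
   [-0.01, 1.13, -0.49]
n 20 turn [ 0.0349 -0.      0.    ] tot [ 0.698 -0.     0.   ] final tcp [0.5793 0.379  0.15  ]
   [0.18, 0.38, 0.9]
   [0.18, 0.41, 0.88]
   [0.18, 0.44, 0.87]
   [0.18, 0.47, 0.85]
   [0.18, 0.5, 0.84]
   [0.18, 0.53, 0.82]
   [0.18, 0.55, 0.8]
   [0.18, 0.58, 0.78]
   [0.18, 0.61, 0.76]
   [0.18, 0.63, 0.74]
   [0.18, 0.66, 0.71]
   [0.18, 0.68, 0.69]
   [0.18, 0.71, 0.67]
   [0.18, 0.73, 0.64]
   [0.18, 0.75, 0.62]
   [0.18, 0.77, 0.59]
   [0.18, 0.79, 0.56]
   [0.18, 0.81, 0.53]
   [0.18, 0.83, 0.5]
   [0.18, 0.85, 0.48]
```

Emit:
move_arm(jaw=[2.0, 2.0, 2.0, 2.0, 2.0, 2.0, 2.0, 2.0, 2.0, 2.0, 2.0, 2.0], dp=[[0, 1.19, -0.34], [0, 1.17, -0.39], [0, 1.15, -0.44], [0, 1.13, -0.49], [0.18, 0.38, 0.9], [0.18, 0.41, 0.88], [0.18, 0.44, 0.87], [0.18, 0.47, 0.85], [0.18, 0.5, 0.84], [0.18, 0.53, 0.82], [0.18, 0.55, 0.8], [0.18, 0.58, 0.78]], turn=[[0.044, 0, 0], [0.044, 0, 0], [0.044, 0, 0], [0.044, 0, 0], [0.035, 0, 0], [0.035, 0, 0], [0.035, 0, 0], [0.035, 0, 0], [0.035, 0, 0], [0.035, 0, 0], [0.035, 0, 0], [0.035, 0, 0]])

```text
time_s: 21.12
position: [0.5547, 0.2765, 0.2033]
tool_rot: [[-0.906, 0.388, 0.171], [0.424, 0.828, 0.367], [0.001, 0.405, -0.914]]
ft_force: [0.3, 0.1, -1.8]
grip_width: 0.0231
gripper_force: 69.2
```

Emit:
move_arm(jaw=[2.0, 2.0, 2.0, 2.0, 2.0, 2.0, 2.0, 2.0, 2.0, 2.0, 2.0, 2.0], dp=[[0.18, 0.61, 0.76], [0.18, 0.63, 0.74], [0.18, 0.66, 0.71], [0.18, 0.68, 0.69], [0.18, 0.71, 0.67], [0.18, 0.73, 0.64], [0.18, 0.75, 0.62], [0.18, 0.77, 0.59], [0.18, 0.79, 0.56], [0.18, 0.81, 0.53], [0.18, 0.83, 0.5], [0.18, 0.85, 0.48]], turn=[[0.035, 0, 0], [0.035, 0, 0], [0.035, 0, 0], [0.035, 0, 0], [0.035, 0, 0], [0.035, 0, 0], [0.035, 0, 0], [0.035, 0, 0], [0.035, 0, 0], [0.035, 0, 0], [0.035, 0, 0], [0.035, 0, 0]])

```text
time_s: 22.12
position: [0.579, 0.3794, 0.1496]
tool_rot: [[-0.906, 0.424, -0.002], [0.424, 0.906, -0.002], [0.001, -0.003, -1.0]]
ft_force: [0.1, -0.2, -2.2]
grip_width: 0.023
gripper_force: 69.2
```

```bash
python3 - <<'E'
from plan import *
s=observe(); r0=np.array(s["tool_rot"]); p0=np.array(s["position"]); print(s["time_s"],p0.round(4),np.round(s["q"],1),s["grip_width"],np.round(s["ft_force"],1))
steps(r0,p0,[(R(-115.2,0),np.array([.5793,.379,.060]),1)])
im,d=cams.get_image("top")
for k in ("cell_front_mid","cell_rear_mid","chute","hex_key_stand"):
    for r in cams.mark_of("top",k)[:3]: px=np.array(r["location"])*[640,480]; print(k,px.round(),round(r["p"],2),at_z("top",[px],.01)[0].round(3))
E
```

```text
22.1167 [0.579  0.3794 0.1496] [ 23.5  39.8  55.7  -0.1  84.7 -41.4] 0.02299128752648387 [ 0.1 -0.2 -2.2]
n 1 turn [-0.0029 -0.0008  0.0019] tot [-0.003 -0.001  0.002] final tcp [0.5793 0.379  0.06  ]
   [-0.05, 0.0, 8.96]
cell_front_mid [364. 247.] 0.8 [0.514 0.132 0.01 ]
chute [288. 164.] 0.23 [0.696 0.252 0.01 ]
```

Emit:
move_arm(jaw=[2.0, 2.0, 2.0, 2.0, 2.0, 2.0, 2.0, 2.0, 2.0, 2.0, 2.0, 2.0], dp=[[0, 0, 1.0], [0, 0, 1.2], [0, 0, 1.2], [0, 0, 1.2], [0, 0, 1.2], [0, 0, 1.2], [0, 0, 1.1], [0, 0, 0.8], [0, 0, 0.5], [0, 0, 0.3], [0, 0, 0.2], [0, 0, 0]], turn=[[-0.003, 0, 0], [0, 0, 0], [0, 0, 0], [0, 0, 0], [0, 0, 0], [0, 0, 0], [0, 0, 0], [0, 0, 0], [0, 0, 0], [0, 0, 0], [0, 0, 0], [0, 0, 0]])

```text
time_s: 23.37
position: [0.5793, 0.3791, 0.051]
tool_rot: [[-0.906, 0.424, 0.001], [0.424, 0.906, 0.002], [-0.0, 0.002, -1.0]]
ft_force: [0.2, 0.8, -1.7]
grip_width: 0.0232
gripper_force: 69.4
```

Emit:
move_arm(jaw=[2.0, 2.0, 2.0], dp=[[0, 0, 0.15], [0, 0, 0.15], [0, 0, 0]], turn=[[0, 0, 0], [0, 0, 0], [0, 0, 0]])

```text
time_s: 23.62
position: [0.5792, 0.3791, 0.0481]
tool_rot: [[-0.906, 0.424, 0.001], [0.424, 0.906, 0.002], [-0.0, 0.002, -1.0]]
ft_force: [-0.1, 0.3, -1.9]
grip_width: 0.0229
gripper_force: 69.4
```

Emit:
move_arm(jaw=[2.0, 2.0, 2.0], dp=[[0, 0, 0.08], [0, 0, 0.06], [0, 0, 0]], turn=[[0, 0, 0], [0, 0, 0], [0, 0, 0]])

```text
time_s: 23.87
position: [0.5794, 0.3792, 0.0477]
tool_rot: [[-0.906, 0.424, 0.002], [0.424, 0.906, 0.002], [-0.001, 0.003, -1.0]]
ft_force: [-1.6, 0.3, 4.3]
grip_width: 0.0231
gripper_force: 70.2
```

The feet are on the bench (force reversed to +4 N). I release and rise.

Emit:
move_arm(jaw=[3.0, 4.0, 5.5, 7.0, 8.0, 8.0, 8.0, 8.0, 8.0, 8.0, 8.0, 8.0], dp=[[0, 0, 0], [0, 0, 0], [0, 0, 0], [0, 0, 0], [0, 0, 0], [0, 0, 0], [0, 0, 0], [0, 0, 0], [0, 0, -0.8], [0, 0, -1.5], [0, 0, -2.0], [0, 0, -2.0]], turn=[[0, 0, 0], [0, 0, 0], [0, 0, 0], [0, 0, 0], [0, 0, 0], [0, 0, 0], [0, 0, 0], [0, 0, 0], [0, 0, 0], [0, 0, 0], [0, 0, 0], [0, 0, 0]])

```text
time_s: 24.87
position: [0.5791, 0.3789, 0.1107]
tool_rot: [[-0.906, 0.424, 0.0], [0.424, 0.906, 0.002], [0.0, 0.002, -1.0]]
ft_force: [0.2, -0.4, -0.1]
grip_width: 0.08
gripper_force: 0.0
```

Emit:
move_arm(jaw=[8, 8, 8, 8, 4, 0, 0, 0, 0, 0, 0, 0], dp=[[0, 0, -2.0], [0, 0, -2.0], [0, 0, -2.0], [0, 0, -2.0], [0, 0, -2.0], [0, 0, -2.0], [0, 0, -1.0], [0, 0, 0], [0, 0, 0], [0, 0, 0], [0, 0, 0], [0, 0, 0]], turn=[[0, 0, 0], [0, 0, 0], [0, 0, 0], [0, 0, 0], [0, 0, 0], [0, 0, 0], [0, 0, 0], [0, 0, 0], [0, 0, 0], [0, 0, 0], [0, 0, 0], [0, 0, 0]])

```text
time_s: 25.87
position: [0.5789, 0.3786, 0.2385]
tool_rot: [[-0.906, 0.424, -0.001], [0.424, 0.906, 0.001], [0.001, 0.0, -1.0]]
ft_force: [1.1, -0.1, 0.1]
grip_width: 0.0001
gripper_force: 0.0
```

```bash
python3 - <<'E'
from plan import *
s=observe(); p0=np.array(s["position"]); r0=np.array(s["tool_rot"]); print(s["time_s"],p0.round(4),s["grip_width"],np.round(s["ft_force"],1))
M=cam2world("wrist",s); im,d=cams.get_image("wrist")
vv,uu=np.mgrid[0:480,0:640]; P=at_depth("wrist",np.c_[uu.ravel(),vv.ravel()],d.ravel(),M)
hs=cv2.cvtColor(im,cv2.COLOR_RGB2HSV).reshape(-1,3); red=((hs[:,0]<6)|(hs[:,0]>174))&(hs[:,1]>150)
near=(d.ravel()>0)&(np.hypot(*(P[:,:2]-[.575,.37]).T)<.12)
m=near&red; print("grip top z",np.percentile(P[m][:,2],[50,95]),P[m][:,:2].mean(0))
w=near&(abs(P[:,2]-.034)<.006)&~red; A=np.c_[P[w][:,:2],np.ones(w.sum())]; k=np.linalg.lstsq(A,P[w][:,2],rcond=None)[0]; print("wall plane slope",k[:2],"z mean",P[w][:,2].mean(),cv2.minAreaRect((P[w][:,:2]*1000).astype(np.float32)))
# goal: shut pusher start: box x -74, y 0
g=np.r_[c-.078*bx,.20]; print("delta tool cm",(r0.T@(g-p0)*100).round(2))
im,d=cams.get_image("top"); D=d
P=at_depth("top",np.c_[uu.ravel(),vv.ravel()],d.ravel()).reshape(480,640,3); X=(P[...,:2]-c)@bx; Y=(P[...,:2]-c)@by
t=(P[...,2]>.110)&(P[...,2]<.13)&(abs(X)<.085)&(abs(Y)<.025); print("tab",t.sum(),X[t].mean() if t.any() else "",Y[t].mean() if t.any() else "")
b=(abs(X-.038)<.02)&(abs(Y)<.02); print("mouth region z min/max",np.percentile(P[b][:,2],[1,25,75,99]).round(3))
E
```

```text
25.8667 [0.5789 0.3786 0.2385] 5.1930264144944937e-05 [ 1.1 -0.1  0.1]
grip top z [0.07831142 0.31257464] [0.57812148 0.38052172]
wall plane slope [-0.00142879  0.00223409] z mean 0.03418094229913837 ((575.7723388671875, 370.13446044921875), (161.2837677001953, 31.830514907836914), 64.74987030029297)
delta tool cm [  7.98 -24.89   3.85]
tab 154 -0.04504372495137249 -0.0011851688219006772
mouth region z min/max [0.003 0.007 0.023 0.026]
```

The chute stands level (wall plane flat, wall tops at 34.2 mm), and everything in the mouth lies below 26 mm. Next I shut the shutter, pushing from the -x side.

Emit:
move_arm(jaw=[0, 0, 0, 0, 0, 0, 0, 0, 0, 0, 0, 0], dp=[[0.66, -2.07, 0.2], [0.66, -2.07, 0.3], [0.66, -2.07, 0.3], [0.66, -2.07, 0.3], [0.66, -2.07, 0.3], [0.66, -2.07, 0.3], [0.66, -2.07, 0.3], [0.66, -2.07, 0.3], [0.66, -2.07, 0.3], [0.66, -2.07, 0.3], [0.66, -2.07, 0.3], [0.66, -2.07, 0.3]], turn=[[0, 0, 0], [0, 0, 0], [0, 0, 0], [0, 0, 0], [0, 0, 0], [0, 0, 0], [0, 0, 0], [0, 0, 0], [0, 0, 0], [0, 0, 0], [0, 0, 0], [0, 0, 0]])

```text
time_s: 26.97
position: [0.4012, 0.1867, 0.204]
tool_rot: [[-0.906, 0.424, 0.001], [0.424, 0.906, 0.002], [-0.0, 0.002, -1.0]]
ft_force: [0.3, -0.4, -0.1]
grip_width: -0.0001
gripper_force: 0.0
```

Emit:
move_arm(jaw=[0, 0, 0, 0, 0, 0, 0, 0, 0, 0], dp=[[0, 0, 0.7], [0, 0, 1.2], [0, 0, 1.4], [0, 0, 1.4], [0, 0, 1.4], [0, 0, 1.4], [0, 0, 1.3], [0, 0, 0.9], [0, 0, 0.3], [0, 0, 0]], turn=[[0, 0, 0], [0, 0, 0], [0, 0, 0], [0, 0, 0], [0, 0, 0], [0, 0, 0], [0, 0, 0], [0, 0, 0], [0, 0, 0], [0, 0, 0]])

```text
time_s: 27.8
position: [0.4021, 0.1877, 0.1035]
tool_rot: [[-0.906, 0.424, -0.0], [0.424, 0.906, 0.002], [0.001, 0.001, -1.0]]
ft_force: [-0.9, -0.4, -0.6]
grip_width: -0.0001
gripper_force: 0.0
```

Emit:
move_arm(jaw=[0, 0, 0, 0, 0, 0, 0, 0, 0, 0, 0, 0], dp=[[-0.7, 0, 0], [-0.7, 0, 0], [-0.7, 0, 0], [-0.7, 0, 0], [-0.7, 0, 0], [-0.7, 0, 0], [-0.7, 0, 0], [-0.7, 0, 0], [-0.7, 0, 0], [-0.7, 0, 0], [-0.5, 0, 0], [0, 0, 0]], turn=[[0, 0, 0], [0, 0, 0], [0, 0, 0], [0, 0, 0], [0, 0, 0], [0, 0, 0], [0, 0, 0], [0, 0, 0], [0, 0, 0], [0, 0, 0], [0, 0, 0], [0, 0, 0]])

```text
time_s: 28.8
position: [0.4711, 0.1552, 0.1041]
tool_rot: [[-0.905, 0.425, 0.002], [0.425, 0.905, 0.002], [-0.001, 0.002, -1.0]]
ft_force: [0.0, 0.6, 0.0]
grip_width: 0.0
gripper_force: 0.0
```

Emit:
move_arm(jaw=[0, 0, 0, 0], dp=[[-0.2, 0, 0], [-0.15, 0, 0], [0, 0, 0], [0, 0, 0]], turn=[[0, 0, 0], [0, 0, 0], [0, 0, 0], [0, 0, 0]])

```text
time_s: 29.13
position: [0.4733, 0.1543, 0.1042]
tool_rot: [[-0.906, 0.424, 0.001], [0.424, 0.906, 0.002], [-0.0, 0.002, -1.0]]
ft_force: [0.7, -0.1, 0.1]
grip_width: 0.0001
gripper_force: 0.1
```

Emit:
move_arm(jaw=[0, 0, 0, 0], dp=[[-0.12, 0, 0], [-0.1, 0, 0], [0, 0, 0], [0, 0, 0]], turn=[[0, 0, 0], [0, 0, 0], [0, 0, 0], [0, 0, 0]])

```text
time_s: 29.47
position: [0.4742, 0.1539, 0.1042]
tool_rot: [[-0.906, 0.424, -0.001], [0.424, 0.906, 0.003], [0.002, 0.002, -1.0]]
ft_force: [-5.4, 3.4, 3.8]
grip_width: 0.0
gripper_force: 3.2
```

The end stop is reached: about 6 N back along the rail, and the tool stalled. I back off, rise clear and verify.

Emit:
move_arm(jaw=[0, 0, 0, 0, 0, 0, 0, 0, 0, 0, 0, 0], dp=[[0.5, 0, 0], [0.5, 0, 0], [0, 0, -1.5], [0, 0, -2.0], [0, 0, -2.0], [0, 0, -2.0], [0, 0, -2.0], [0, 0, -2.0], [0, 0, -1.0], [1.5, 0, 0], [1.5, 0, 0], [0, 0, 0]], turn=[[0, 0, 0], [0, 0, 0], [0, 0, 0], [0, 0, 0], [0, 0, 0], [0, 0, 0], [0, 0, 0], [0, 0, 0], [0, 0, 0], [0, 0, 0], [0, 0, 0], [0, 0, 0]])

```text
time_s: 30.47
position: [0.437, 0.1708, 0.2295]
tool_rot: [[-0.906, 0.423, 0.001], [0.423, 0.906, 0.002], [-0.0, 0.002, -1.0]]
ft_force: [0.4, 0.1, 1.2]
grip_width: -0.0001
gripper_force: 0.0
```

```bash
python3 - <<'E'
from plan import *
s=observe(); p0=np.array(s["position"]); print(s["time_s"],p0.round(4),np.round(s["ft_force"],1))
vv,uu=np.mgrid[0:480,0:640]
for n in("wrist","side"):
    M=cam2world(n,s) if n=="wrist" else None; im,d=cams.get_image(n)
    P=at_depth(n,np.c_[uu.ravel(),vv.ravel()],d.ravel(),M).reshape(480,640,3); X=(P[...,:2]-c)@bx; Y=(P[...,:2]-c)@by
    t=(d>0)&(P[...,2]>.105)&(P[...,2]<.123)&(X>-.06)&(X<.06)&(abs(Y)<.03); print(n,"tab",t.sum(),(X[t].min(),np.median(X[t]),X[t].max(),Y[t].mean()) if t.any() else "")
    hs=cv2.cvtColor(im,cv2.COLOR_RGB2HSV)
    y=(d>0)&(hs[...,0]>20)&(hs[...,0]<35)&(hs[...,1]>150)&(abs(P[...,2]-.094)<.006)&(abs(X)<.09)&(abs(Y)<.029)
    if y.sum()>20: print("yellow x",np.percentile(X[y],[1,99]).round(4))
    for r in cams.mark_of(n,"shutter_tab")[:1]:
        p=at_z(n,[np.array(r["location"])*[640,480]],.108,M)[0][:2]-c; print("mark",r["p"],(p@bx).round(4))
E
```

```text
30.4667 [0.437  0.1708 0.2295] [0.4 0.1 1.2]
wrist tab 397 (np.float64(0.013033870659689209), np.float64(0.014391243443460775), np.float64(0.019916323178236432), np.float64(-0.001708154385367931))
yellow x [0.0102 0.0393]
mark 0.97 0.0184
side tab 162 (np.float64(0.007240178869495586), np.float64(0.010191679635318446), np.float64(0.019479214808590044), np.float64(0.0028888469416423527))
yellow x [0.0047 0.0678]
mark 0.61 0.0113
```

The tab's near face is at 13.0 mm and the plate edge at 67.8 mm, matching fully shut (13 and 67 mm nominal). The arm is clear, so I hand in.

```bash
python3 -c "
from rig import ticket; print(ticket.close_job())"
```

```text
the job is handed in; nothing more can be done
None
```

I handed the job in at about 30.6 s: both cells are in the box, the chute stands level on the bench beside it, and the shutter is shut against its stop; I kept clear of the bystanders but did not re-measure them, and the hand-in returned no verdict.

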